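# Seal sample vials, load the platform mixer and start it

### The job

Get the platform mixer running: push the raised cap of every amber vial on the bench fully home and stand each vial upright in a pocket of the mixer's tray, one to a pocket. Then fit the black hold-down cross on the post in the middle of the tray, turning it as you press until it drops over the square key and sits fully down, and last press the start plunger down to its stop and let it come back up. Leave everything else on the bench where it is.

Things in the scene. Friction and masses are not known exactly. Their poses are not given: they have to be found in the camera images.
- vial1_c (a point): upright amber glass vial, 36 mm in diameter, about 70 g; None if absent (three or four are present). This point is on its axis, 33 mm above its flat foot; z along the axis. The glass reaches 50 mm above the foot; above it is a white cap, 34 mm in diameter, 16 mm high, its top 66 mm above the foot when fully home. Grip the glass below the cap
- cap1 (a joint): height in m of vial 1's cap above fully home: 0 = home (no gap), up to 0.008 = raised (vented). The cap slides along the vial's axis, stays where it is left, needs about 6 N to move, and cannot come right off
- vial2_c (a point): upright amber glass vial, 36 mm in diameter, about 70 g; None if absent (three or four are present). This point is on its axis, 33 mm above its flat foot; z along the axis. The glass reaches 50 mm above the foot; above it is a white cap, 34 mm in diameter, 16 mm high, its top 66 mm above the foot when fully home. Grip the glass below the cap
- cap2 (a joint): height in m of vial 2's cap above fully home: 0 = home (no gap), up to 0.008 = raised (vented). The cap slides along the vial's axis, stays where it is left, needs about 6 N to move, and cannot come right off
- vial3_c (a point): upright amber glass vial, 36 mm in diameter, about 70 g; None if absent (three or four are present). This point is on its axis, 33 mm above its flat foot; z along the axis. The glass reaches 50 mm above the foot; above it is a white cap, 34 mm in diameter, 16 mm high, its top 66 mm above the foot when fully home. Grip the glass below the cap
- cap3 (a joint): height in m of vial 3's cap above fully home: 0 = home (no gap), up to 0.008 = raised (vented). The cap slides along the vial's axis, stays where it is left, needs about 6 N to move, and cannot come right off
- vial4_c (a point): upright amber glass vial, 36 mm in diameter, about 70 g; None if absent (three or four are present). This point is on its axis, 33 mm above its flat foot; z along the axis. The glass reaches 50 mm above the foot; above it is a white cap, 34 mm in diameter, 16 mm high, its top 66 mm above the foot when fully home. Grip the glass below the cap
- cap4 (a joint): height in m of vial 4's cap above fully home: 0 = home (no gap), up to 0.008 = raised (vented). The cap slides along the vial's axis, stays where it is left, needs about 6 N to move, and cannot come right off
- tray (a point): centre of the inner floor (49 mm above the work surface) of the square aluminium tray on a low white platform mixer, bolted down. Tray 166 mm square, walls 4 mm thick; x, y along its sides, z up. Walls and a cross of dividers, 10 mm high, make four 77 mm pockets centred at x = +-0.0405, y = +-0.0405 from here; any vial in any pocket
- seat (a point): on the axis of the steel post in the middle of the tray, at its shoulder, 70 mm above the tray floor; axes as the tray's. Below the shoulder the post is 26 mm square; above it is a key 16 mm square and 16 mm high, sides parallel to the tray's, and on that a round tapered pilot, 15 mm in diameter at its foot, 12 mm high
- holddown_c (a point): centre of the loose hold-down cross (about 160 g), on its axis, 28 mm above its underside; x, y square to the hub's flat sides. Black hub 36 mm square, 56 mm high; grip it by opposite flats. Four aluminium arms, 20 mm wide, 5 mm thick, level with the underside, reach 74 mm out along the hub's diagonals
- holddown_hole (a point): centre of the mouth, in the hold-down's underside, of its square blind hole: 18.4 mm wide, 40 mm deep, sides parallel to the hub's; axes as holddown_c. It drops over the post's key at four orientations, a quarter turn apart; fully down the underside rests on the post's shoulder. Not lined up, it stays on top of the key, 16 mm too high
- plunger (a joint): travel of the start plunger, in m: 0 = up, 0.014 = pressed down to its stop. Spring return; starts to move at about 3 N, about 8 N at the stop
- plunger_top (a point): centre of the top of the start plunger's black round head, 34 mm in diameter, 10 mm thick, on the mixer beside the tray (x -0.02, y 0.135 m from the tray's centre in the tray's axes); 87 mm above the work surface when up. Press straight down
- beaker: bystander, to be left alone: small low clear glass beaker, 60 mm across, 48 mm high; origin under its centre
- dish: bystander, to be left alone: clear culture dish, 70 mm across, 16 mm high; origin under its centre
- tipbox: bystander, to be left alone: grey and white pipette tip box, 85 x 115 mm, 62 mm high; origin under its centre
- reagent: bystander, to be left alone: glass bottle with a paper label and white cap, 54 mm across, 100 mm high; origin under its centre
- forceps: bystander, to be left alone: steel forceps, 160 mm long, 6 mm thick, lying flat; origin under its centre
- notebook: bystander, to be left alone: plain paper notebook, 150 x 110 mm, 14 mm thick; origin under its centre
- counter: bystander, to be left alone: grey hand-held counter, 60 x 100 mm, 30 mm high; origin under its centre
Things that resemble listed ones, but are neither listed nor needed, are in the scene too. Leave any pink, red or yellow look-alike of the part that bears holddown_c alone.

How it is judged:
By the outcome, as a careful person would: the job done as asked, in the order asked, and still so for the second after the job is handed in, with the robot touching nothing.
Of vial1, vial2, vial3, vial4 only 3 to 4 are there at a start; the rules pass over those that are not, and their reading is None.
At some moment in a run one of holddown may be knocked a few centimetres aside while the robot is not near it.
Once in a run the grip may slacken for a moment while it holds something.
It also fails if it takes over 210 s, if anything falls off the work surface, if the arm or the gripper's body presses on something with over 40 N, if the wrist force passes 120 N, or if a joint passes its speed limit or range.

### The arm

A 7-joint arm with a two-finger parallel gripper is mounted at the origin on the work surface. World frame = base frame: x ahead of the robot, y to its left, z up, the work surface at z = 0. Lengths are in m, angles in rad, forces in N, time in s.
With the tool pointing down it reaches from about 0.4 to 0.85 m from the base axis. Payload 4.5 kg.
Tool frame: the origin (TCP) lies between the finger pads; the fingertips stand 19 mm ahead of it and the grasp point (between the pads) is the TCP; z points along the fingers, y is the direction in which the jaws open and shut (so a half turn about z gives the same grasp; the last joint's range is limited). The gripper opens to 88 mm and grips with 3 to 60 N. Pads are 18 mm wide; open, the fingers measure 123 mm over their backs; the gripper's body (75 mm by 187 mm) begins 45 mm behind the grasp point.
Start: joints at [-1.193, 0.689, -0.195, 1.565, 0.157, 0.902, -0.215], TCP at [0.211, 0.588, 0.258] pointing down, gripper open.
Joint ranges: [-3.01, 3.01], [-0.46, 2.08], [-1.47, 1.51], [0.13, 2.56], [-1, 4.14], [0.04, 2.09], [-2.66, 2.66]. Speed limits (rad/s): [2.57, 2.57, 3.14, 3.14, 3.14, 3.14, 3.14].

### API

Orientations are given as a unit quaternion [x, y, z, w].
In Python, from plant import status, snapshot, finish_job, cut_out, tip_of gives the robot as it stands. The module is installed in compiled form; this text tells all that it offers.
- The arm moves only by the tool carry_out, never from a script. Its arguments are lists of equal length, an entry for each row: "linear": the shift along the world's x, y, z in m, a list of three; "roll": the turn about the world's z in rad. A call has 1 to 8 rows; each row is the pose to reach, as a shift and turn from the pose measured when the call began; what a row does not reach only later rows make up. A row lasts 1/12 s, in which the tool goes at most 41.7 mm and 7.16 degrees, less where a joint would pass 70% of its speed; a pose out of reach is approached as far as the arm can. A call with a gripper value outside its range is refused whole. "gripper" is the opening, from 0 (shut) to 1 (fully open), set as the call begins (left out, the last holds). The fingers move at their own pace and stop on an object; "grip_force" is the grip in N (left out, the last holds). Time passes only in rows, so rows that repeat a pose let the fingers close. It gives the time, the measured TCP pose, the force and the opening at its end, in the units of the state.
- status.get_state(): the state, without advancing time (a new reading comes with each control period).
- snapshot(name): name is "scene" or "top"; returns a dict with "img" (420x560x3 uint8, red, green, blue), "range_z" (420x560 float32, m along the optical axis (not along the pixel's ray), 0 where there is no reading), "fx", "fy", "cx", "cy" (pixels), "k1" (the pictures are not rectified: a ray, as slopes to the right and down, at radius r is drawn at 1 + k1 r^2 times it, then the intrinsics apply), "world_from_camera" (4x4, takes a point from camera to world coordinates). Camera axes: x right, y down, z forward; pixel columns grow to the right and rows downward; lengths in m; the calibration is good to about 2 mm. A picture is of the moment at which its call begins.
- finish_job(): hands the job in, once; it reports no verdict.
Trained networks look in a picture, given as the dict that the camera call returned (one of the last four; its "shot" number tells which), for a name from the list of things; names that differ only in an ending like _2 or _b are one class to them, and where a whole thing is asked for, a point or a joint stands for the part that bears it (a point fixed in the world has none). Each returns a list of dicts, best first, with "confidence" (0 to 1); they miss things now and then, are a little off and sometimes report something else, mostly with a low value. They report only what shows in the picture. A call takes as long as a camera call. They do not tell look-alikes from the thing itself.
- cut_out(picture, query): "region" (420x560 bool, what is visible of it) and "pixel" ([column, row] in pixels, amid what is visible of it).
- tip_of(picture, query): "pixel" ([column, row] in pixels: a listed point, or the origin of a listed thing).
The state is a dict: "clock": time; "q": joint angles; "qd": joint speeds; "joint_torque": joint torques, N m; "tool_pos": TCP position; "eef_rot": TCP orientation; "contact_force": force on the tool from outside, world axes, zero at the start; "moment": the same for the moment, N m; "opening": opening from 0.0 (shut) to 1.0 (fully open).
Only numpy, scipy, OpenCV 4.12 (cv2) and the standard library are available. Lean on these libraries where they do the work, as an engineer would, in place of code of your own. Each camera call takes 0.05 s, during which the arm holds its last target.

## Working session

There is one attempt and no reset: what is moved stays moved. The work goes in short steps, Python scripts to look and compute and a tool call to move; the robot and the scene stay as the last step left them, time stands still between calls to the robot, and variables do not carry over. Pictures are saved under pics/ and viewed, and the job is handed in when it is done.

Besides the shell and the picture viewer there is one more tool, called after ">>>" in YAML: its name, and indented under it one key for each argument. carry_out: Moves the arm, as the interface text tells. Its arguments: {"type":"object","properties":{"linear":{"type":"array"},"roll":{"type":"array"},"gripper":{"type":"number"},"grip_force":{"type":"number"}},"required":["linear","roll"]}

```bash
mkdir -p pics; ls; python3 - <<'E'
from plant import status, snapshot
import cv2, pickle
print(status.get_state())
for n in ("scene","top"):
    p=snapshot(n); cv2.imwrite(f"pics/{n}0.png",p["img"][:,:,::-1]); pickle.dump(p,open(f"{n}0.pkl","wb"))
    print(n,p["fx"],p["cx"],p["cy"],p["k1"],p["shot"]); print(p["world_from_camera"].round(3))
E
```

```text
pics
{'clock': 0.0, 'q': array([-1.19316133,  0.68997336, -0.19448885,  1.56634577,  0.15728843,
        0.90249119, -0.21509393]), 'qd': array([ 1.97625460e-03, -8.46769331e-04,  8.78454965e-05, -2.06745839e-03,
        1.08692063e-03, -1.17111334e-03,  8.63174603e-04]), 'joint_torque': array([ 9.30068527e-04, -5.27570450e+01, -1.26661364e+00, -1.53426594e+01,
       -5.26714220e-02,  6.46336761e-03,  1.61907756e-04]), 'tool_pos': array([0.21054056, 0.58783575, 0.25691553]), 'eef_rot': array([ 1.71040244e-01,  9.85263619e-01, -9.10364041e-04, -8.70199271e-05]), 'contact_force': array([-0.15581188, -0.24278918, -0.43072485]), 'moment': array([0.05420457, 0.01421413, 0.0569304 ]), 'opening': 0.9996135530063625}
scene 401.0821445939319 279.92989960115824 209.12350479496763 0.0005229430421103829 1
[[ 0.587  0.615 -0.526  1.045]
 [ 0.81  -0.45   0.377 -0.508]
 [-0.005 -0.648 -0.762  0.915]
 [ 0.     0.     0.     1.   ]]
top 409.4952861771106 271.9423081489744 206.69642039916144 -0.11263921791352664 2
[[-0.085 -0.972  0.219  0.181]
 [-0.996  0.083 -0.018 -0.1  ]
 [-0.    -0.219 -0.976  1.461]
 [ 0.     0.     0.     1.   ]]
```

View pics/scene0.png

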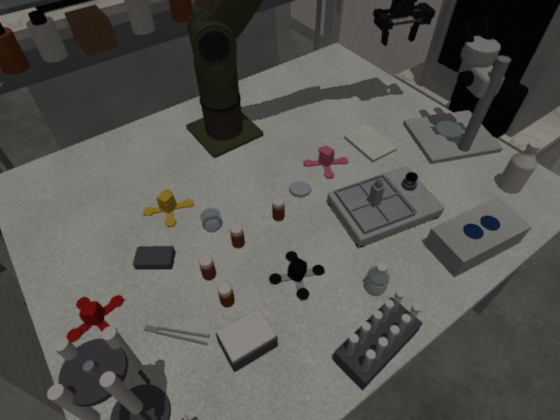

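View pics/top0.png

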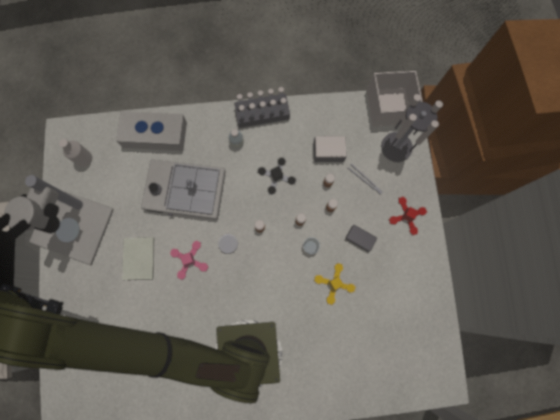

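```bash
cat > h.py <<'E'
import numpy as np, cv2
from plant import status, snapshot, cut_out, tip_of
def K(p):
    return np.array([[p["fx"],0,p["cx"]],[0,p["fy"],p["cy"]],[0,0,1.]]), np.array([p["k1"],0,0,0,0.])
def slopes(p,uv):
    k,d=K(p); return cv2.undistortPoints(np.asarray(uv,float).reshape(-1,1,2),k,d).reshape(-1,2)
def on_z(p,uv,z):
    s=slopes(p,uv); T=p["world_from_camera"]; d=np.c_[s,np.ones(len(s))]@T[:3,:3].T; o=T[:3,3]
    return o+d*((z-o[2])/d[:,2])[:,None]
def cloud(p):
    h,w=p["range_z"].shape; v,u=np.mgrid[:h,:w]
    s=slopes(p,np.c_[u.ravel(),v.ravel()]); z=p["range_z"].ravel()
    T=p["world_from_camera"]; P=np.c_[s*z[:,None],z]@T[:3,:3].T+T[:3,3]
    P[z==0]=np.nan
    return P.reshape(h,w,3)
def proj(p,X):
    k,d=K(p); M=np.linalg.inv(p["world_from_camera"])
    return cv2.projectPoints(np.asarray(X,float).reshape(-1,1,3),cv2.Rodrigues(M[:3,:3])[0],M[:3,3],k,d)[0].reshape(-1,2)
def save(p,name,box=None,s=1):
    im=p["img"][:,:,::-1]
    if box: u0,v0,u1,v1=box; im=im[v0:v1,u0:u1]
    cv2.imwrite(f"pics/{name}.png",cv2.resize(im,None,fx=s,fy=s,interpolation=cv2.INTER_CUBIC))
def st():
    s=status.get_state(); print("t",round(s["clock"],2),"pos",s["tool_pos"].round(4),"yaw(y axis)",yaw(s),"F",s["contact_force"].round(1),"M",s["moment"].round(2),"open",round(s["opening"],3)); return s
def yaw(s):
    from scipy.spatial.transform import Rotation as R
    y=R.from_quat(s["eef_rot"]).as_matrix()[:,1]; return round(float(np.arctan2(y[1],y[0])),4)
E
python3 - <<'E'
from h import *
st()
for n in ("scene","top"):
    p=snapshot(n); C=cloud(p)
    for q,z in (("vial1_c",.033),("holddown_c",.028),("tray",.049),("seat",.119),("plunger_top",.087),("holddown_hole",0)):
        for r in tip_of(p,q):
            print(n,q,round(r["confidence"],2),np.round(r["pixel"],1),on_z(p,[r["pixel"]],z)[0].round(4))
    for r in cut_out(p,"vial1_c"):
        m=r["region"]; P=C[m]; P=P[~np.isnan(P[:,0])]
        zt=np.percentile(P[:,2],97); t=P[P[:,2]>0.057]
        print("vial",round(r["confidence"],2),r["pixel"],"ztop",zt.round(4),t.mean(0).round(4),np.ptp(t[:,:2],axis=0).round(3),len(t), np.percentile(P[:,2],[1,50,99]).round(3))
    save(p,n+"_a",(240,140,460,320) if n=="scene" else (120,110,360,280),3.3)
    if n=="scene": save(p,"scene_v",(180,180,340,320),4.5)
E
```

```text
t 0.1 pos [0.2105 0.5879 0.257 ] yaw(y axis) 1.2271 F [-0.4 -0.2 -0.4] M [-0.04  0.03 -0.02] open 0.998
scene vial1_c 0.65 [238.9 236.7] [ 0.449  -0.2192  0.033 ]
scene holddown_c 0.81 [324.3 156.6] [0.335  0.1806 0.028 ]
scene holddown_c 0.76 [ 91.6 315.9] [ 0.4371 -0.6243  0.028 ]
scene holddown_c 0.72 [296.7 269. ] [ 0.621  -0.1523  0.028 ]
scene holddown_c 0.7 [166.6 198.9] [ 0.2006 -0.3169  0.028 ]
scene tray 0.58 [369.2 207.3] [0.5904 0.13   0.049 ]
scene seat 0.65 [379.8 186.7] [0.5905 0.1539 0.119 ]
scene plunger_top 0.53 [380.4 187.4] [0.5752 0.1799 0.087 ]
scene plunger_top 0.48 [411.3 175.1] [0.5931 0.2879 0.087 ]
scene holddown_hole 0.84 [299.1 276.6] [ 0.6298 -0.1502  0.    ]
scene holddown_hole 0.66 [ 99.1 319.7] [ 0.4385 -0.6166  0.    ]
scene holddown_hole 0.61 [167.2 206.3] [ 0.2025 -0.3226  0.    ]
vial 0.65 [237.6, 237.0] ztop 0.0749 [ 0.45   -0.2258  0.0703] [0.03  0.032] 131 [0.001 0.051 0.076]
vial 0.31 [296.9, 275.0] ztop 0.058 [ 0.6232 -0.155   0.0581] [0.042 0.034] 56 [0.    0.008 0.059]
top vial1_c 0.53 [298.3 217.8] [ 0.4531 -0.2167  0.033 ]
top holddown_c 
[... 232 characters left out ...]
wn_c 0.18 [229.4 244.1] [0.3807 0.0338 0.028 ]
top tray 0.82 [192.2 189.9] [0.5835 0.1529 0.049 ]
top seat 0.56 [189.3 179.6] [0.601  0.1489 0.119 ]
top plunger_top 0.67 [360.8 241.4] [ 0.3433 -0.4161  0.087 ]
top plunger_top 0.41 [151.4 182.5] [0.6123 0.2898 0.087 ]
top holddown_hole 0.96 [338.4 283.2] [ 0.2128 -0.3378  0.    ]
top holddown_hole 0.75 [272.3 175.2] [ 0.6284 -0.139   0.    ]
top holddown_hole 0.7 [187.9 262.4] [0.331 0.189 0.   ]
top holddown_hole 0.58 [410.2 213.2] [ 0.4408 -0.6339  0.    ]<stdin>:11: RuntimeWarning: Mean of empty slice.
  ret = um.true_divide(
Traceback (most recent call last):
ValueError: zero-size array to reduction operation maximum which has no identity
```

```bash
python3 - <<'E'
from h import *
from scipy import ndimage as nd
st()
for n in ("scene","top"):
    p=snapshot(n); C=cloud(p)
    save(p,n+"_a",(240,140,460,320) if n=="scene" else (120,110,360,280),3.3)
    if n=="scene": save(p,"scene_v",(180,180,340,320),4.5)
    # table plane check
    X,Y,Z=C[...,0],C[...,1],C[...,2]
    t=(X>.3)&(X<.7)&(Y>-.4)&(Y<.1)&(abs(Z)<.008); print(n,"table z med,std",np.median(Z[t]).round(4),Z[t].std().round(4))
    m=(X>.35)&(X<.7)&(Y>-.4)&(Y<-.04)&(Z>.054)&(Z<.09)
    L,k=nd.label(m)
    for i in range(1,k+1):
        P=C[L==i]
        if len(P)<20: continue
        zt=np.median(P[P[:,2]>P[:,2].max()-.012][:,2])
        T=P[P[:,2]>zt-.004]
        (c,r)=cv2.minEnclosingCircle(T[:,:2].astype(np.float32))
        print(n,"cl",len(P),"zmax",P[:,2].max().round(4),"ztop",zt.round(4),"topmean",T.mean(0).round(4),"circ",np.round(c,4),round(r,4),np.argwhere(L==i).mean(0)[::-1].round(1))
E
```

```text
t 0.9 pos [0.2107 0.5884 0.2577] yaw(y axis) 1.227 F [-0.4 -0.   0.8] M [ 0.01 -0.04 -0.01] open 0.997
scene table z med,std 0.0013 0.0019
scene cl 123 zmax 0.0778 ztop 0.073 topmean [ 0.4356 -0.0796  0.0733] circ [ 0.4349 -0.0776] 0.0182 [277.5 202.6]
scene cl 139 zmax 0.0766 ztop 0.0729 topmean [ 0.4477 -0.2254  0.073 ] circ [ 0.4463 -0.2236] 0.0184 [235.7 229.7]
scene cl 165 zmax 0.0778 ztop 0.074 topmean [ 0.488  -0.3405  0.0744] circ [ 0.4876 -0.3402] 0.0175 [205.  261.5]
scene cl 164 zmax 0.0617 ztop 0.0569 topmean [ 0.6238 -0.156   0.057 ] circ [ 0.623  -0.1553] 0.023 [296.5 264.4]
scene cl 180 zmax 0.0761 ztop 0.072 topmean [ 0.5813 -0.3413  0.0721] circ [ 0.5801 -0.3408] 0.0173 [223.9 288.9]
scene cl 675 zmax 0.0681 ztop 0.0631 topmean [ 0.6816 -0.3539  0.063 ] circ [ 0.6804 -0.3511] 0.0516 [242.1 325. ]
top table z med,std 0.0017 0.003
top cl 282 zmax 0.0722 ztop 0.0648 topmean [ 0.6814 -0.352   0.0652] circ [ 0.6808 -0.3504] 0.0523 [329.6 151.7]
top cl 89 zmax 0.0673 ztop 0.0583 topmean [ 0.6239 -0.1515  0.0585] circ [ 0.622  -0.1507] 0.023 [275.9 171.3]
top cl 79 zmax 0.0809 ztop 0.0732 topmean [ 0.5818 -0.3381  0.0735] circ [ 0.5812 -0.3383] 0.0176 [329.3 177.6]
top cl 85 zmax 0.0821 ztop 0.0758 topmean [ 0.4874 -0.3365  0.0758] circ [ 0.4871 -0.3375] 0.0173 [332.2 203.4]
top cl 83 zmax 0.0827 ztop 0.0741 topmean [ 0.447  -0.2211  0.0741] circ [ 0.4474 -0.2217] 0.0173 [300.4 217.4]
top cl 84 zmax 0.0806 ztop 0.0731 topmean [ 0.4354 -0.0749  0.0738] circ [ 0.4356 -0.0754] 0.0166 [258.6 224.4]
```

View pics/scene_a.png

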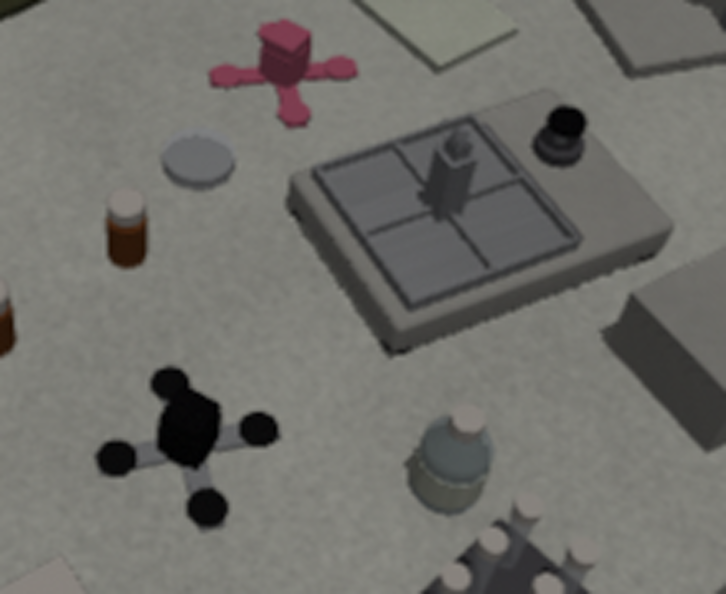

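View pics/scene_v.png

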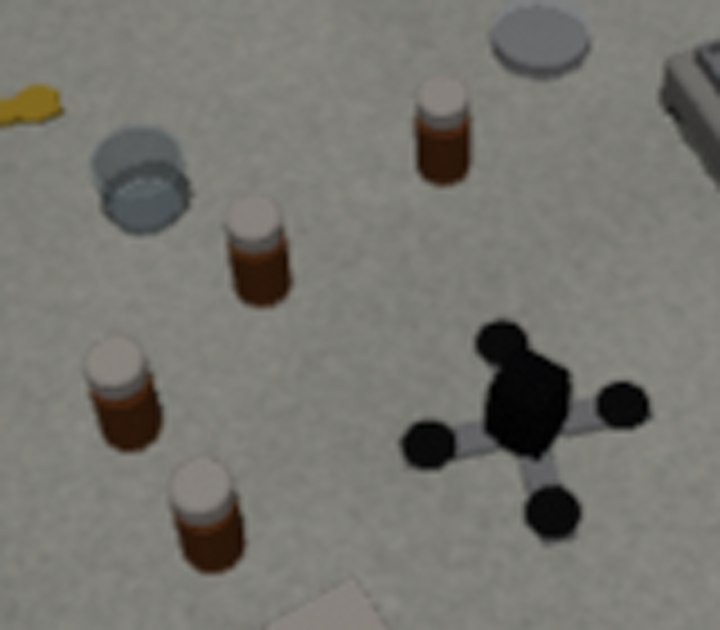

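View pics/top_a.png

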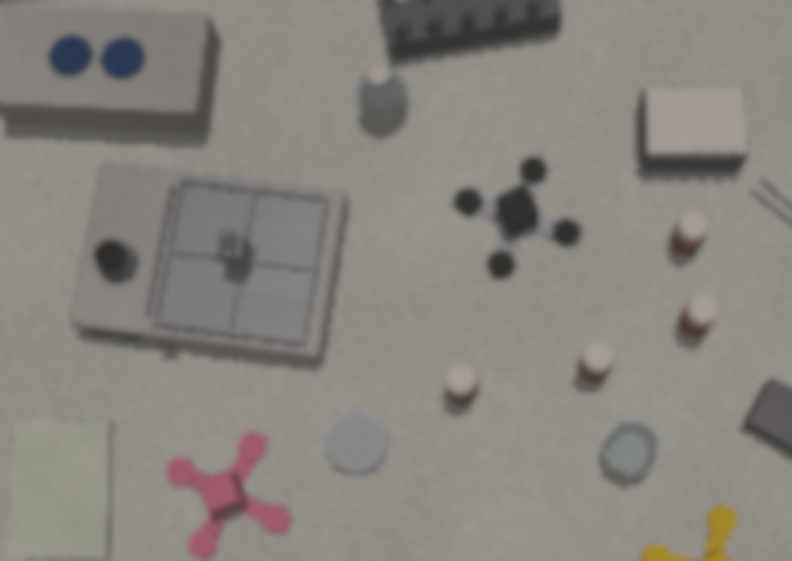

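```bash
python3 - <<'E'
from h import *
from scipy import ndimage as nd
for n in ("scene","top"):
    p=snapshot(n); C=cloud(p); X,Y,Z=C[...,0],C[...,1],C[...,2]
    m=(X>.45)&(X<.75)&(Y>0)&(Y<.38)&(Z>.072)&(Z<.2)
    L,k=nd.label(m)
    for i in range(1,k+1):
        P=C[L==i]
        if len(P)<6: continue
        c,r=cv2.minEnclosingCircle(P[:,:2].astype(np.float32))
        print(n,len(P),"z",np.percentile(P[:,2],[2,50,98]).round(4),"mean",P.mean(0).round(4),"c",np.round(c,4),round(r,4),np.argwhere(L==i).mean(0)[::-1].round(1))
        T=P[P[:,2]>P[:,2].max()-.02]; print("   top20:",len(T),T.mean(0).round(4))
    z=Z[(X>.5)&(X<.68)&(Y>.05)&(Y<.25)&(Z>.03)&(Z<.08)]; print(np.histogram(z,bins=np.arange(.03,.08,.003)))
    save(p,n+"_t",(320,150,450,250) if n=="scene" else (130,150,240,230),6 if n=="scene" else 7)
E
```

```text
scene 93 z [0.0799 0.0877 0.0909] mean [0.597  0.2815 0.0871] c [0.5952 0.2852] 0.0194 [410.9 176.8]
   top20: 93 [0.597  0.2815 0.0871]
scene 251 z [0.0742 0.1104 0.1461] mean [0.5908 0.1425 0.1095] c [0.588  0.1461] 0.018 [376.3 190.9]
   top20: 47 [0.5889 0.1453 0.1391]
(array([  30,   24,   31,   45,  132,  423, 1071,  694,  174,  264,  178,
         21,    8,   11,    7,   10]), array([0.03 , 0.033, 0.036, 0.039, 0.042, 0.045, 0.048, 0.051, 0.054,
       0.057, 0.06 , 0.063, 0.066, 0.069, 0.072, 0.075, 0.078]))
top 101 z [0.0769 0.1192 0.1493] mean [0.5836 0.1461 0.116 ] c [0.587  0.1489] 0.0179 [190.4 184.6]
   top20: 24 [0.5867 0.1482 0.1419]
top 75 z [0.0817 0.0887 0.0935] mean [0.597  0.2838 0.0884] c [0.5975 0.2846] 0.018 [153.  186.4]
   top20: 75 [0.597  0.2838 0.0884]
(array([ 10,  10,  14,  34, 114, 411, 690, 609, 275, 143, 116,  44,  13,
         4,   1,   3]), array([0.03 , 0.033, 0.036, 0.039, 0.042, 0.045, 0.048, 0.051, 0.054,
       0.057, 0.06 , 0.063, 0.066, 0.069, 0.072, 0.075, 0.078]))
```

View pics/scene_t.png

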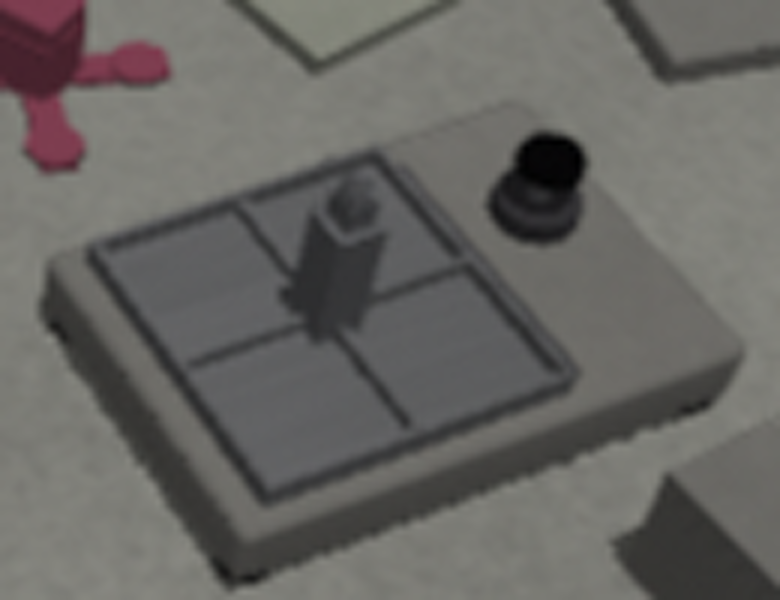

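View pics/top_t.png

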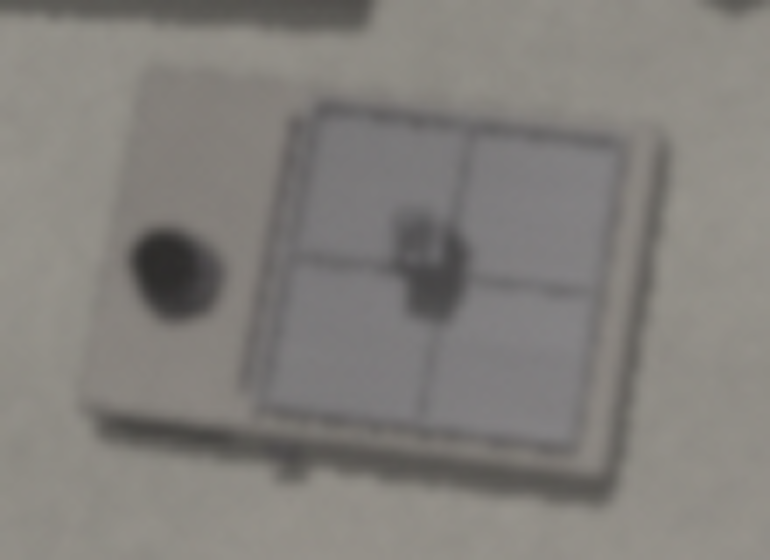

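```bash
python3 - <<'E'
from h import *
import pickle
from scipy.optimize import least_squares
ps=pickle.load(open("scene0.pkl","rb")); pt=pickle.load(open("top0.pkl","rb"))
S=np.array([(92,245),(375,153),(575,375),(268,500)])/6+[320,150]
T=np.array([(316,102),(628,140),(574,453),(258,411)])/7+[130,150]
for n,p,uv in (("scene",ps,S),("top",pt,T)):
    W=on_z(p,uv,.059)[:,:2]; c=W.mean(0)
    print(n,c.round(4),[round(float(np.linalg.norm(W[i]-W[i-1])),4) for i in range(4)])
    for i in range(4):
        d=W[i]-W[i-1]; print("  edge deg",np.degrees(np.arctan2(d[1],d[0])).round(1)%90)
yaw=np.radians(-12.2)
for n,p in (("scene",ps),("top",pt)):
    im=cv2.resize(p["img"][:,:,::-1],None,fx=6,fy=6,interpolation=cv2.INTER_CUBIC)
    c=np.array([.589,.1465]) + (np.array([0,-.002]) if n=="scene" else np.array([0,.0015]))
    R=np.array([[np.cos(yaw),-np.sin(yaw)],[np.sin(yaw),np.cos(yaw)]])
    def poly(h,z,col):
        q=np.array([[-h,-h],[h,-h],[h,h],[-h,h]])@R.T+c
        uv=(proj(p,np.c_[q,np.full(4,z)])+.5)*6
        cv2.polylines(im,[uv.astype(int)],True,col,1,cv2.LINE_AA)
    poly(.083,.059,(0,255,0)); poly(.008,.135,(0,0,255)); poly(.013,.119,(255,255,0)); poly(.013,.049,(255,255,0))
    u0,v0,u1,v1=(320,150,450,250) if n=="scene" else (130,150,240,230)
    cv2.imwrite(f"pics/{n}_ov.png",im[v0*6:v1*6,u0*6:u1*6])
E
```

```text
scene [0.59   0.1484] [0.1675, 0.1602, 0.1607, 0.1678]
  edge deg 76.6
  edge deg 77.0
  edge deg 79.2
  edge deg 79.3
top [0.5829 0.147 ] [0.1649, 0.1643, 0.1654, 0.1626]
  edge deg 77.9
  edge deg 77.7
  edge deg 77.4
  edge deg 77.5
```

View pics/scene_ov.png

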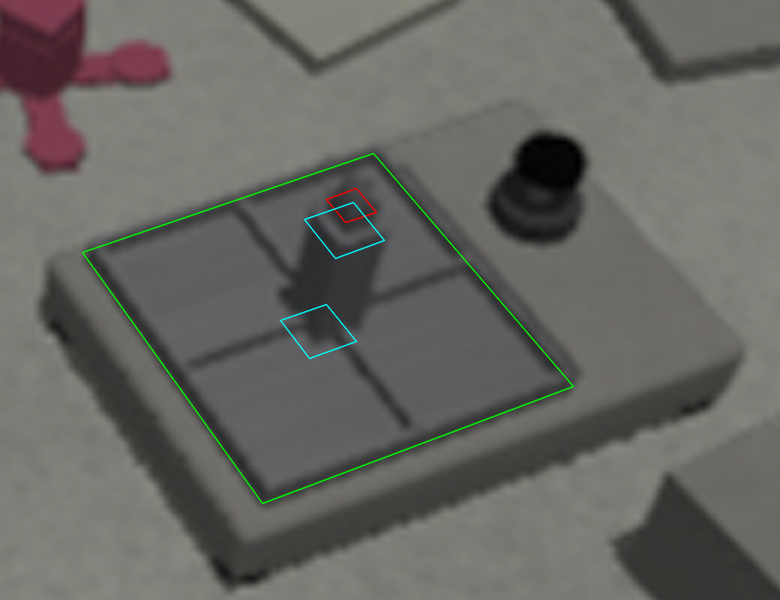

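View pics/top_ov.png

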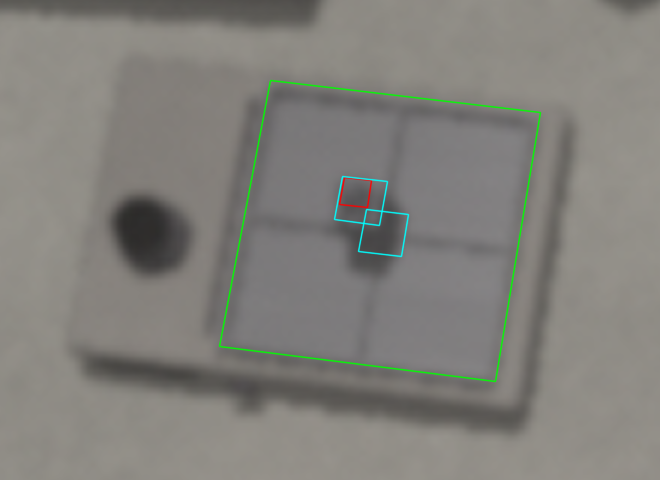

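```bash
python3 - <<'E'
from h import *
import pickle
H={}
for n in ("scene0","top0"):
    p=pickle.load(open(n+".pkl","rb")); C=cloud(p).reshape(-1,3); C=C[np.isfinite(C[:,0])]
    C=C[(C[:,2]>.008)&(C[:,0]>.1)&(C[:,0]<.9)&(abs(C[:,1])<.8)]
    print(n)
    for x in np.arange(.1,.9,.05):
        row=[]
        for y in np.arange(.75,-.75,-.05):
            q=C[(C[:,0]>=x)&(C[:,0]<x+.05)&(C[:,1]<y)&(C[:,1]>=y-.05)]
            row.append("%3d"%(np.percentile(q[:,2],98)*1000/10) if len(q)>3 else "  .")
        print("%.2f"%x,"".join(row))
E
```

```text
scene0
0.10   .  .  .  . 34  .  .  .  .  .  .  . 45 36  1  1  1  .  .  .  .  .  .  .  .  .  .  .  .  .
0.15   .  .  . 37 37 34  .  .  .  .  .  .  .  .  .  .  .  .  .  .  .  5  1  .  .  .  .  .  .  .
0.20   . 34 34 39 39 34  .  .  .  .  .  .  .  .  .  .  .  .  .  .  1  6  1  .  .  .  .  .  .  .
0.25   . 34 34  .  .  .  1  2  1  .  1  .  .  .  .  .  .  .  .  .  .  1  1  .  .  .  .  .  .  .
0.30   .  .  .  .  .  .  1  1  1  .  .  6  1  .  .  .  .  .  .  5  5  .  .  3  3  .  .  .  .  .
0.35   .  2 36  2  2  .  1  1  1  .  5  6  1  2  2  .  .  .  .  5  5  .  3  3  3  .  .  1  .  .
0.40   2 37 37 35  2  2  1  2  1  .  .  .  .  1  1  .  7  .  .  7  .  .  .  3  .  .  4  5  1  .
0.45   2 36 34 33  2  2  .  .  .  .  .  .  6  6  .  .  7  .  .  7  .  7  7  .  .  .  .  5  1  .
0.50   2 33 33 33 26  2  .  .  4  5  6  6  6  6  .  .  .  .  .  .  .  7  .  .  .  1  .  .  .  .
0.55   2  2 34 34  2  2  .  .  6  9  6 14 14  6  4  .  .  1  .  1  .  7  7  .  1  1  .  .  .  .
0.60   2  2  2  2  .  .  .  .  5  8  6 10  6  6  4  .  1  5  5  1  .  .  .  1  1  .  1 32 29  .
0.65   .  .  .  .  .  .  .  .  4  4  
[... 1283 characters left out ...]
1  7  .  0  .  1  1  1  .  0
0.55   . 26 34 34  2  2  0  1  5  9  6 14 14  6  4  .  .  1  1  1  .  7  7  1  1  1  .  .  1  .
0.60   .  .  2  2  .  .  1  1  5  9  6  5  6  6  5  .  1  6  6  1  0  1  0  1  1  .  1 32  .  .
0.65   .  1  1  1  1  0  1  1  5  5  6  6  6  6  5  .  1  1  1  1  5  7  6  6  1  1 32 32 28  1
0.70   1  . 11 16 11  0  .  .  4  5  4  1  0  .  1  6  1  1  0  1  4  7  6  6  0  0 32 32 32  .
0.75   1  . 12 17 11  1  7  8  8  8  8  8  1  .  7 10  .  0  1  1  .  .  .  .  1 13 32 32  4  .
0.80   .  .  .  1  1  1  8  8  8  8  8  8  .  0  0 13 12 10  5  5  .  .  .  1  . 13  .  . 13  .
0.85   .  1  .  1  1  1  8  8  8  8  8  8  .  .  0 13 13 13 13 13  1  0  .  .  1 13  1  1 13 13
```

>>> carry_out:
  linear:
    - [0.01,-0.04,0]
    - [0.02,-0.08,0]
    - [0.03,-0.12,0]
    - [0.04,-0.155,0]
    - [0.05,-0.19,0]
    - [0.06,-0.225,0]
    - [0.075,-0.26,0]
    - [0.09,-0.29,0]
  roll: [0,0,0,0,0,0,0,0]
  gripper: 0
  grip_force: 20

```text
clock: 1.77
tool_pos: [0.3007, 0.296, 0.258]
eef_rot: [0.171, 0.985, -0.0, 0.0]
contact_force: [1.3, -0.2, -0.5]
opening: 0.421
```

>>> carry_out:
  linear:
    - [0.015,-0.038,0]
    - [0.03,-0.076,0]
    - [0.045,-0.114,0]
    - [0.06,-0.152,0]
    - [0.075,-0.19,0]
    - [0.09,-0.225,0]
    - [0.1,-0.262,0]
    - [0.112,-0.3,0]
  roll: [0,0,0,0,0,0,0,0]

```text
clock: 2.43
tool_pos: [0.4131, -0.0057, 0.2582]
eef_rot: [0.171, 0.985, -0.0, 0.0]
contact_force: [1.1, 0.8, 0.7]
opening: 0.006
```

>>> carry_out:
  linear:
    - [0.01,-0.03,-0.025]
    - [0.018,-0.055,-0.055]
    - [0.023,-0.073,-0.09]
    - [0.023,-0.073,-0.12]
    - [0.023,-0.073,-0.14]
    - [0.023,-0.073,-0.14]
  roll: [0,0,0,0,0,0]

```text
clock: 2.93
tool_pos: [0.4347, -0.0788, 0.1153]
eef_rot: [0.171, 0.985, -0.001, -0.002]
contact_force: [-1.1, 0.3, -0.4]
opening: 0.004
```

```bash
python3 - <<'E'
from h import *
st()
for n in ("scene","top"):
    p=snapshot(n)
    save(p,n+"_p1",(200,120,360,260) if n=="scene" else (200,160,340,260),5)
E
```

```text
t 2.93 pos [ 0.4347 -0.0788  0.1153] yaw(y axis) 1.2273 F [-1.1  0.3 -0.4] M [0.   0.03 0.01] open 0.004
```

View pics/scene_p1.png

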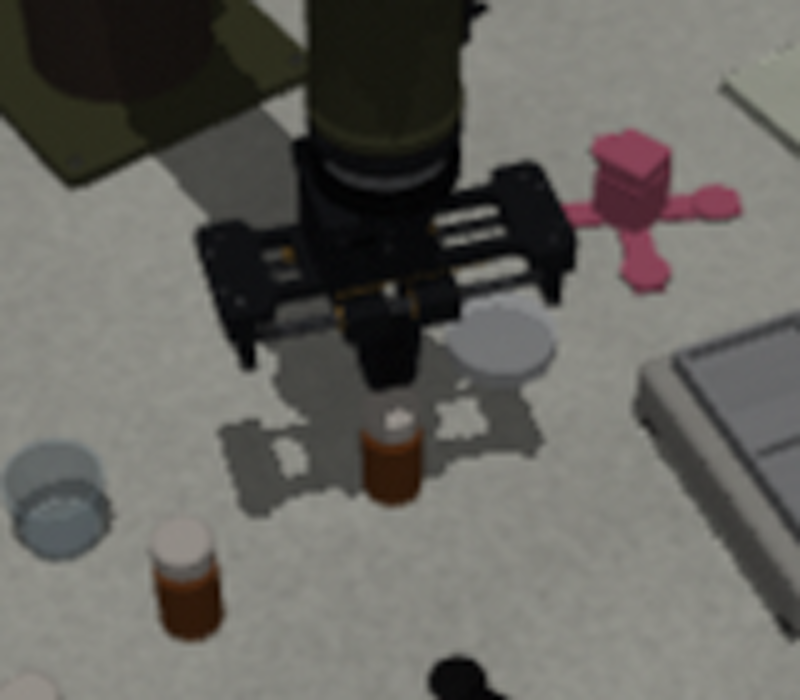

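>>> carry_out:
  linear:
    - [0,0.001,-0.012]
    - [0,0.001,-0.02]
    - [0,0.001,-0.024]
    - [0,0.001,-0.028]
    - [0,0.001,-0.031]
    - [0,0.001,-0.032]
    - [0,0.001,-0.032]
  roll: [0,0,0,0,0,0,0]

```text
clock: 3.62
tool_pos: [0.4365, -0.0774, 0.0866]
eef_rot: [0.17, 0.985, -0.0, 0.001]
contact_force: [0.6, 0.3, -0.0]
opening: 0.003
```

>>> carry_out:
  linear:
    - [0,0,-0.003]
    - [0,0,-0.004]
    - [0,0,-0.004]
  roll: [0,0,0]

```text
clock: 3.87
tool_pos: [0.4367, -0.0775, 0.0851]
eef_rot: [0.17, 0.985, -0.0, 0.002]
contact_force: [-3.4, 1.6, 33.0]
opening: 0.006
```

```bash
python3 - <<'E'
from h import *
st()
for n in ("scene","top"):
    p=snapshot(n)
    save(p,n+"_p2",(230,160,330,240) if n=="scene" else (200,160,340,260),7)
st()
E
```

```text
t 3.87 pos [ 0.4367 -0.0775  0.0851] yaw(y axis) 1.2284 F [-3.4  1.6 33. ] M [0.28 0.71 0.01] open 0.006
t 3.97 pos [ 0.4367 -0.0775  0.0851] yaw(y axis) 1.2283 F [-3.2  0.5 33.4] M [0.36 0.68 0.06] open 0.003
```

View pics/scene_p2.png

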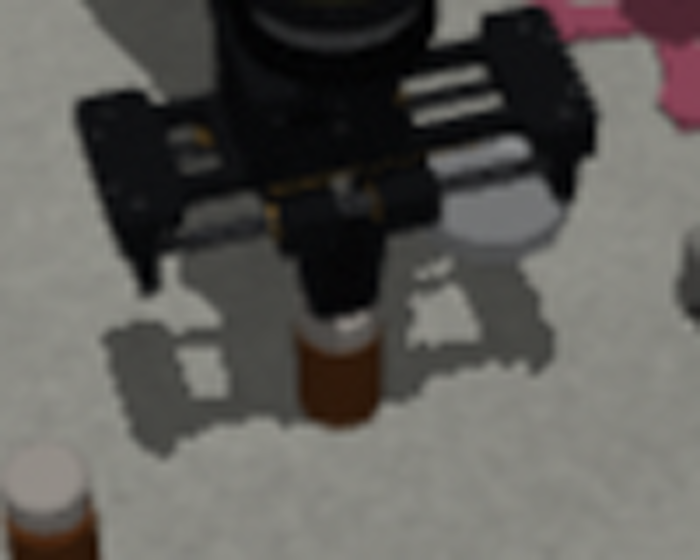

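>>> carry_out:
  linear:
    - [0,0,0.015]
    - [0,0,0.03]
    - [0,0,0.03]
  roll: [0,0,0]

```text
clock: 4.22
tool_pos: [0.4376, -0.0778, 0.1172]
eef_rot: [0.171, 0.985, -0.0, 0.004]
contact_force: [0.9, -0.5, 0.7]
opening: 0.002
```

>>> carry_out:
  linear:
    - [-0.0015,0.001,0]
    - [-0.0015,0.001,0]
    - [-0.0015,0.001,0]
    - [-0.0015,0.001,0]
    - [-0.0015,0.001,-0.01]
    - [-0.0015,0.001,-0.035]
    - [-0.0015,0.001,-0.06]
    - [-0.0015,0.001,-0.08]
  roll: [0,0,0,0,0,0,0,0]
  gripper: 0.75

```text
clock: 4.88
tool_pos: [0.4377, -0.0785, 0.0597]
eef_rot: [0.171, 0.985, -0.003, 0.001]
contact_force: [0.5, -0.7, 0.6]
opening: 0.585
```

>>> carry_out:
  linear:
    - [-0.002,0.0015,-0.01]
    - [-0.002,0.0015,-0.02]
    - [-0.002,0.0015,-0.0275]
    - [-0.002,0.0015,-0.0275]
    - [-0.002,0.0015,-0.0275]
  roll: [0,0,0,0,0]

```text
clock: 5.3
tool_pos: [0.4353, -0.0771, 0.031]
eef_rot: [0.171, 0.985, -0.003, 0.0]
contact_force: [-0.2, 0.5, 0.3]
opening: 0.749
```

>>> carry_out:
  linear:
    - [0,0,0]
    - [0,0,0]
    - [0,0,0]
    - [0,0,0]
    - [0,0,0]
    - [0,0,0]
  roll: [0,0,0,0,0,0]
  gripper: 0
  grip_force: 25

```text
clock: 5.8
tool_pos: [0.4354, -0.077, 0.0311]
eef_rot: [0.171, 0.985, -0.003, 0.0]
contact_force: [-0.5, -0.4, -0.0]
opening: 0.398
```

>>> carry_out:
  linear:
    - [0,0,0.03]
    - [0,0,0.065]
    - [0,0,0.1]
    - [0,0,0.13]
    - [0.01,0.023,0.13]
    - [0.025,0.06,0.13]
    - [0.04,0.095,0.13]
  roll: [0,0,0,-0.05,-0.15,-0.25,-0.35]

```text
clock: 6.38
tool_pos: [0.4764, 0.0178, 0.1631]
eef_rot: [0.344, 0.939, -0.002, 0.001]
contact_force: [1.0, 0.0, -1.5]
opening: 0.4
```

>>> carry_out:
  linear:
    - [0.016,0.037,0]
    - [0.032,0.074,0]
    - [0.048,0.11,0]
    - [0.063,0.147,0]
    - [0.078,0.182,0]
    - [0.082,0.192,0]
    - [0.082,0.192,0]
  roll: [-0.1,-0.2,-0.3,-0.32,-0.32,-0.32,-0.32]

```text
clock: 6.97
tool_pos: [0.5585, 0.215, 0.1633]
eef_rot: [0.487, 0.873, -0.0, 0.0]
contact_force: [0.3, -0.5, -0.9]
opening: 0.402
```

```bash
python3 - <<'E'
from h import *
st()
for n in ("scene","top"):
    p=snapshot(n)
    save(p,n+"_p3",(300,90,460,250) if n=="scene" else (110,120,270,240),5)
E
```

```text
t 6.97 pos [0.5585 0.215  0.1633] yaw(y axis) 0.5534 F [ 0.3 -0.5 -0.9] M [-0.04  0.02 -0.03] open 0.402
```

View pics/scene_p3.png

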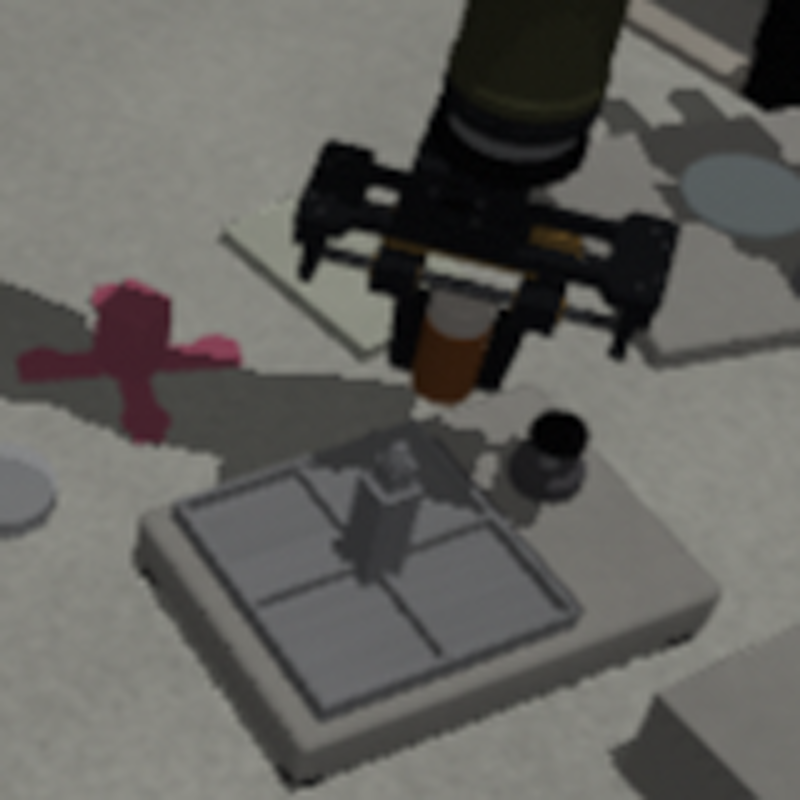

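>>> carry_out:
  linear:
    - [-0.0045,-0.016,-0.01]
    - [-0.0045,-0.016,-0.035]
    - [-0.0045,-0.016,-0.06]
    - [-0.0045,-0.016,-0.075]
    - [-0.0045,-0.016,-0.08]
    - [-0.0045,-0.016,-0.082]
    - [-0.0045,-0.016,-0.082]
  roll: [0.017,0.017,0.017,0.017,0.017,0.017,0.017]

```text
clock: 7.65
tool_pos: [0.5522, 0.19, 0.0808]
eef_rot: [0.483, 0.876, -0.005, 0.001]
contact_force: [-0.4, -0.2, -0.7]
opening: 0.4
```

```bash
python3 - <<'E'
from h import *
st()
for n in ("scene","top"):
    p=snapshot(n)
    save(p,n+"_p4",(300,90,460,250) if n=="scene" else (110,120,270,240),5)
E
```

```text
t 7.65 pos [0.5522 0.19   0.0808] yaw(y axis) 0.5635 F [-0.4 -0.2 -0.7] M [-0.07  0.04 -0.01] open 0.4
```

View pics/scene_p4.png

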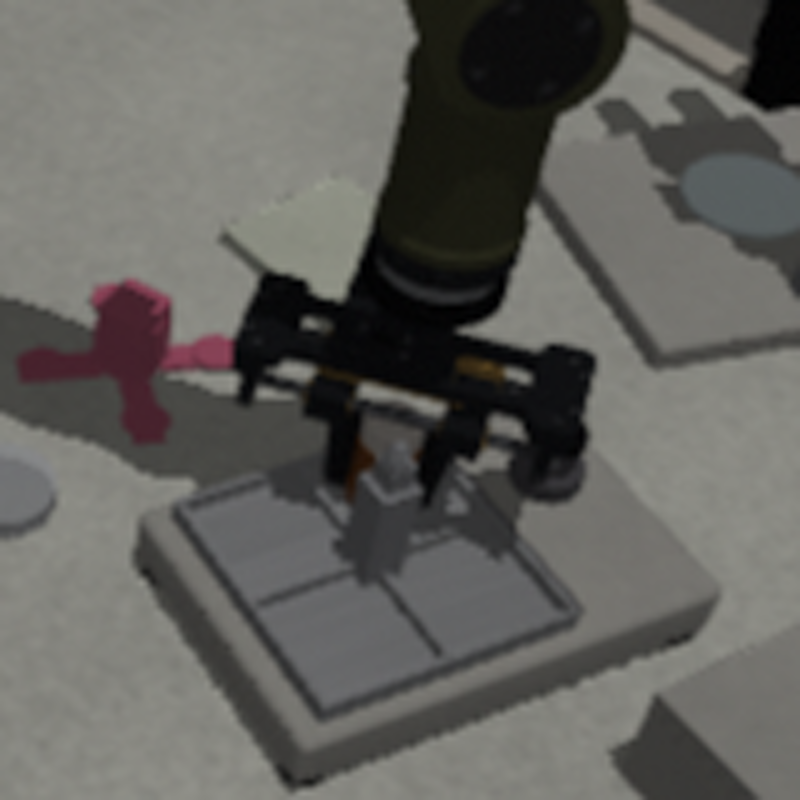

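>>> carry_out:
  linear:
    - [0.001,0.007,0]
    - [0.001,0.007,0]
    - [0.001,0.007,-0.001]
    - [0.001,0.007,-0.002]
  roll: [0,0,0,0]

```text
clock: 8.08
tool_pos: [0.5548, 0.1992, 0.08]
eef_rot: [0.482, 0.876, -0.003, 0.002]
contact_force: [-2.2, -0.4, 15.1]
opening: 0.402
```

>>> carry_out:
  linear:
    - [0,0,0]
    - [0,0,0]
    - [0,0,0]
    - [0,0,0]
  roll: [0,0,0,0]
  gripper: 0.7

```text
clock: 8.42
tool_pos: [0.5548, 0.199, 0.0799]
eef_rot: [0.482, 0.876, -0.003, 0.002]
contact_force: [-0.1, -0.4, -0.1]
opening: 0.681
```

>>> carry_out:
  linear:
    - [0,0,0.02]
    - [0,0,0.05]
    - [0,0,0.085]
    - [-0.005,-0.015,0.1]
    - [-0.014,-0.052,0.1]
    - [-0.024,-0.09,0.1]
    - [-0.034,-0.13,0.1]
    - [-0.044,-0.17,0.1]
  roll: [0,0,0,0.1,0.2,0.3,0.4,0.5]

```text
clock: 9.08
tool_pos: [0.5101, 0.0275, 0.1801]
eef_rot: [0.248, 0.969, -0.003, 0.002]
contact_force: [1.4, -0.3, -0.4]
opening: 0.702
```

>>> carry_out:
  linear:
    - [-0.01,-0.04,0]
    - [-0.02,-0.08,0]
    - [-0.03,-0.12,0]
    - [-0.04,-0.16,0]
    - [-0.05,-0.2,0]
    - [-0.06,-0.235,0]
    - [-0.063,-0.249,-0.02]
    - [-0.063,-0.249,-0.03]
  roll: [0.1,0.2,0.3,0.4,0.5,0.5,0.5,0.5]
  gripper: 0

```text
clock: 9.75
tool_pos: [0.4445, -0.2268, 0.1484]
eef_rot: [0.005, 1.0, -0.003, 0.002]
contact_force: [-0.4, -0.2, -0.7]
opening: 0.117
```

>>> carry_out:
  linear:
    - [0,0,0]
    - [0,0,0]
  roll: [0,0]

```text
clock: 9.92
tool_pos: [0.4442, -0.2259, 0.1479]
eef_rot: [0.004, 1.0, -0.003, 0.001]
contact_force: [-0.5, 0.3, 0.4]
opening: 0.008
```

```bash
python3 - <<'E'
from h import *
st()
p=snapshot("scene"); save(p,"sc5",(200,150,440,300),3.3)
E
```

```text
t 9.92 pos [ 0.4442 -0.2259  0.1479] yaw(y axis) 1.5618 F [-0.5  0.3  0.4] M [ 0.03  0.01 -0.04] open 0.008
```

View pics/sc5.png

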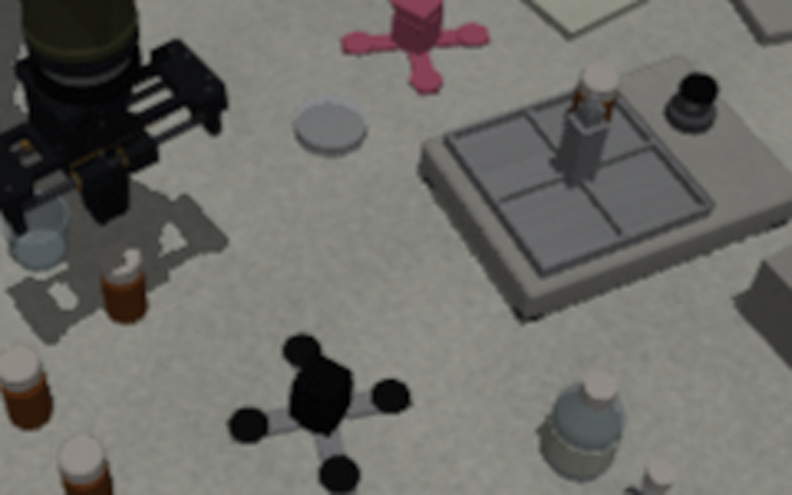

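>>> carry_out:
  linear:
    - [0.0025,0.003,-0.025]
    - [0.0025,0.003,-0.045]
    - [0.0025,0.003,-0.053]
    - [0.0025,0.003,-0.058]
    - [0.0025,0.003,-0.062]
    - [0.0025,0.003,-0.065]
    - [0.0025,0.003,-0.0655]
    - [0.0025,0.003,-0.0655]
  roll: [0,0,0,0,0,0,0,0]

```text
clock: 10.63
tool_pos: [0.4483, -0.2206, 0.0854]
eef_rot: [0.003, 1.0, -0.003, 0.003]
contact_force: [-3.5, 2.7, 15.9]
opening: 0.004
```

>>> carry_out:
  linear:
    - [0,0,0.015]
    - [0,0,0.03]
    - [0,0,0.03]
  roll: [0,0,0]

```text
clock: 10.88
tool_pos: [0.4503, -0.2203, 0.1184]
eef_rot: [0.002, 1.0, -0.003, 0.005]
contact_force: [0.6, -0.5, 0.2]
opening: 0.003
```

>>> carry_out:
  linear:
    - [0,-0.001,0]
    - [0,-0.001,0]
    - [0,-0.001,0]
    - [0,-0.001,0]
    - [0,-0.001,-0.01]
    - [0,-0.001,-0.035]
  roll: [0,0,0,0,0,0]
  gripper: 0.75

```text
clock: 11.38
tool_pos: [0.4519, -0.2218, 0.0845]
eef_rot: [0.003, 1.0, -0.004, 0.008]
contact_force: [1.1, -0.5, 0.3]
opening: 0.435
```

```bash
python3 - <<'E'
from h import *
st()
E
```

```text
t 11.38 pos [ 0.4519 -0.2218  0.0845] yaw(y axis) 1.5656 F [ 1.1 -0.5  0.3] M [ 0.01 -0.05  0.03] open 0.435
```

>>> carry_out:
  linear:
    - [-0.005,-0.0005,0]
    - [-0.005,-0.0005,0]
    - [-0.005,-0.0005,-0.02]
    - [-0.005,-0.0005,-0.04]
    - [-0.005,-0.0005,-0.053]
    - [-0.005,-0.0005,-0.053]
    - [-0.005,-0.0005,-0.053]
  roll: [0,0,0,0,0,0,0]

```text
clock: 11.97
tool_pos: [0.4469, -0.2222, 0.032]
eef_rot: [0.002, 1.0, -0.004, 0.007]
contact_force: [-0.2, -0.3, 0.6]
opening: 0.747
```

>>> carry_out:
  linear:
    - [0,0,0]
    - [0,0,0]
    - [0,0,0]
    - [0,0,0]
    - [0,0,0]
    - [0,0,0]
  roll: [0,0,0,0,0,0]
  gripper: 0

```text
clock: 12.47
tool_pos: [0.4471, -0.2223, 0.0325]
eef_rot: [0.002, 1.0, -0.004, 0.008]
contact_force: [-0.8, -0.6, 5.1]
opening: 0.396
```

>>> carry_out:
  linear:
    - [0,0,0.03]
    - [0,0,0.065]
    - [0,0,0.105]
    - [0.005,0.01,0.14]
    - [0.015,0.03,0.168]
    - [0.03,0.065,0.168]
    - [0.045,0.1,0.168]
    - [0.06,0.135,0.168]
  roll: [0,0,0,0,0.1,0.2,0.3,0.4]

```text
clock: 13.13
tool_pos: [0.5074, -0.0866, 0.2011]
eef_rot: [-0.198, 0.98, -0.003, 0.009]
contact_force: [0.0, 0.1, -0.9]
opening: 0.399
```

>>> carry_out:
  linear:
    - [0.015,0.035,0]
    - [0.032,0.07,0]
    - [0.05,0.105,0]
    - [0.068,0.14,0]
    - [0.087,0.175,0]
    - [0.105,0.21,0]
    - [0.12,0.24,0]
    - [0.131,0.264,0]
  roll: [0.05,0.1,0.17,0.17,0.17,0.17,0.17,0.17]

```text
clock: 13.8
tool_pos: [0.6387, 0.1806, 0.2008]
eef_rot: [-0.281, 0.96, -0.002, 0.009]
contact_force: [0.8, 0.3, -0.8]
opening: 0.4
```

>>> carry_out:
  linear:
    - [0,0,0]
    - [0,0,0]
  roll: [0,0]

```text
clock: 13.97
tool_pos: [0.6379, 0.1829, 0.2002]
eef_rot: [-0.283, 0.959, -0.001, 0.008]
contact_force: [0.6, -0.9, -0.7]
opening: 0.401
```

```bash
python3 - <<'E'
from h import *
st()
p=snapshot("scene"); save(p,"sc6",(300,90,460,250),4)
E
```

```text
t 13.97 pos [0.6379 0.1829 0.2002] yaw(y axis) 2.1442 F [ 0.6 -0.9 -0.7] M [ 0.05  0.07 -0.03] open 0.401
```

View pics/sc6.png

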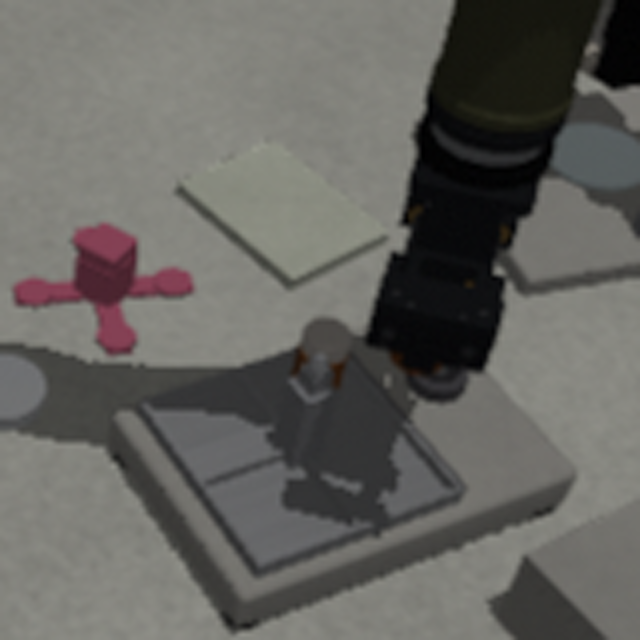

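>>> carry_out:
  linear:
    - [0.001,-0.002,-0.03]
    - [0.001,-0.002,-0.06]
    - [0.001,-0.002,-0.09]
    - [0.001,-0.002,-0.108]
    - [0.001,-0.002,-0.115]
    - [0.001,-0.002,-0.118]
    - [0.001,-0.002,-0.119]
    - [0.001,-0.002,-0.12]
  roll: [0,0,0,0,0,0,0,0]

```text
clock: 14.68
tool_pos: [0.6387, 0.1759, 0.0814]
eef_rot: [-0.281, 0.96, -0.003, 0.007]
contact_force: [-3.8, -4.8, 11.9]
opening: 0.399
```

>>> carry_out:
  linear:
    - [0,0,0.001]
    - [0,0,0.001]
    - [0,0,0.001]
    - [0,0,0.001]
  roll: [0,0,0,0]
  gripper: 0.7

```text
clock: 15.02
tool_pos: [0.6392, 0.1758, 0.0829]
eef_rot: [-0.281, 0.96, -0.003, 0.008]
contact_force: [-0.1, -0.1, -0.6]
opening: 0.679
```

>>> carry_out:
  linear:
    - [0,0,0.02]
    - [0,0,0.05]
    - [0,0,0.085]
    - [0,-0.01,0.12]
    - [-0.006,-0.04,0.13]
    - [-0.015,-0.075,0.13]
    - [-0.025,-0.11,0.13]
    - [-0.035,-0.15,0.13]
  roll: [0,0,0,0,-0.1,-0.2,-0.3,-0.4]

```text
clock: 15.68
tool_pos: [0.6038, 0.0259, 0.2135]
eef_rot: [-0.083, 0.997, -0.004, 0.008]
contact_force: [0.1, 0.1, 0.1]
opening: 0.698
```

```bash
python3 - <<'E'
from h import *
st()
p=snapshot("scene"); save(p,"sc7",(160,90,460,320),2.6)
E
```

```text
t 15.68 pos [0.6038 0.0259 0.2135] yaw(y axis) 1.7369 F [0.1 0.1 0.1] M [-0.01  0.04  0.01] open 0.698
```

View pics/sc7.png

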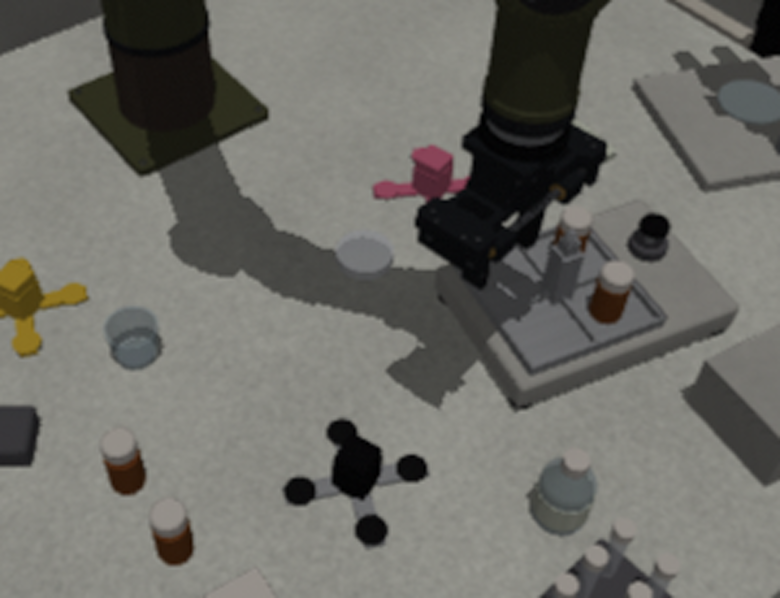

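>>> carry_out:
  linear:
    - [-0.012,-0.038,0]
    - [-0.024,-0.076,0]
    - [-0.036,-0.114,0]
    - [-0.048,-0.152,0]
    - [-0.06,-0.19,0]
    - [-0.072,-0.228,0]
    - [-0.085,-0.266,0]
    - [-0.097,-0.304,0]
  roll: [-0.05,-0.1,-0.166,-0.166,-0.166,-0.166,-0.166,-0.166]
  gripper: 0

```text
clock: 16.4
tool_pos: [0.5041, -0.293, 0.2121]
eef_rot: [0.008, 1.0, -0.011, 0.004]
contact_force: [0.7, 0.2, -0.5]
opening: 0.122
```

>>> carry_out:
  linear:
    - [-0.01,-0.03,-0.02]
    - [-0.019,-0.058,-0.05]
    - [-0.019,-0.06,-0.08]
    - [-0.019,-0.06,-0.095]
    - [-0.019,-0.06,-0.095]
    - [-0.019,-0.06,-0.095]
  roll: [0,0,0,0,0,0]

```text
clock: 16.9
tool_pos: [0.4853, -0.3524, 0.1168]
eef_rot: [0.007, 1.0, -0.01, 0.004]
contact_force: [0.8, -0.3, 0.7]
opening: 0.005
```

```bash
python3 - <<'E'
from h import *
st()
p=snapshot("scene"); save(p,"sc8",(140,180,300,320),5)
E
```

```text
t 16.9 pos [ 0.4853 -0.3524  0.1168] yaw(y axis) 1.556 F [ 0.8 -0.3  0.7] M [ 0.05  0.03 -0.01] open 0.005
```

View pics/sc8.png

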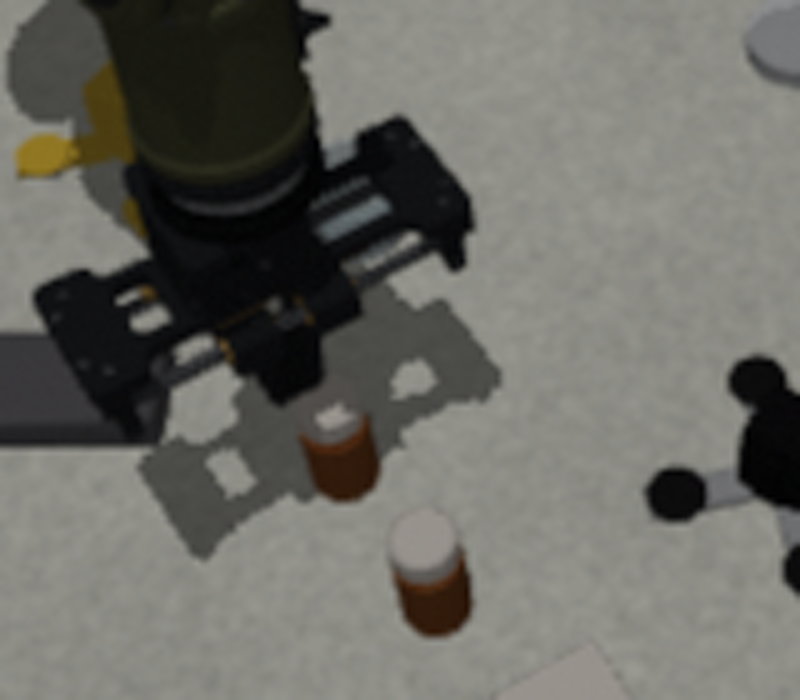

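>>> carry_out:
  linear:
    - [0.002,0.0136,-0.005]
    - [0.002,0.0136,-0.018]
    - [0.002,0.0136,-0.024]
    - [0.002,0.0136,-0.028]
    - [0.002,0.0136,-0.032]
    - [0.002,0.0136,-0.034]
    - [0.002,0.0136,-0.0345]
    - [0.002,0.0136,-0.0345]
  roll: [0,0,0,0,0,0,0,0]

```text
clock: 17.62
tool_pos: [0.4892, -0.3383, 0.0855]
eef_rot: [0.007, 1.0, -0.011, 0.006]
contact_force: [-2.6, 2.7, 14.8]
opening: 0.009
```

>>> carry_out:
  linear:
    - [0,0,0.015]
    - [0,0,0.03]
    - [0,0,0.03]
  roll: [0,0,0]

```text
clock: 17.87
tool_pos: [0.4909, -0.3394, 0.1183]
eef_rot: [0.007, 1.0, -0.012, 0.008]
contact_force: [0.3, 0.2, -0.6]
opening: 0.0
```

>>> carry_out:
  linear:
    - [-0.004,0,0]
    - [-0.004,0,0]
    - [-0.004,0,0]
    - [-0.004,0,0]
    - [-0.004,0,0]
    - [-0.004,0,0]
  roll: [0,0,0,0,0,0]
  gripper: 0.75

```text
clock: 18.37
tool_pos: [0.4868, -0.3393, 0.1179]
eef_rot: [0.007, 1.0, -0.012, 0.008]
contact_force: [-0.4, 0.1, 0.4]
opening: 0.438
```

>>> carry_out:
  linear:
    - [0,0,-0.01]
    - [0,0,-0.03]
    - [0,0,-0.055]
    - [0,0,-0.078]
    - [0,0,-0.086]
    - [0,0,-0.086]
    - [0,0,-0.086]
  roll: [0,0,0,0,0,0,0]

```text
clock: 18.95
tool_pos: [0.4869, -0.339, 0.0318]
eef_rot: [0.007, 1.0, -0.012, 0.008]
contact_force: [0.0, 0.5, 0.6]
opening: 0.748
```

>>> carry_out:
  linear:
    - [0,0,0]
    - [0,0,0]
    - [0,0,0]
    - [0,0,0]
    - [0,0,0]
    - [0,0,0]
  roll: [0,0,0,0,0,0]
  gripper: 0

```text
clock: 19.45
tool_pos: [0.4872, -0.339, 0.0324]
eef_rot: [0.007, 1.0, -0.012, 0.008]
contact_force: [-0.4, 0.3, 4.4]
opening: 0.403
```

>>> carry_out:
  linear:
    - [0,0,0.03]
    - [0,0,0.065]
    - [0,0.005,0.105]
    - [0.002,0.03,0.14]
    - [0.006,0.065,0.145]
    - [0.01,0.105,0.145]
    - [0.014,0.145,0.145]
    - [0.018,0.185,0.145]
  roll: [0,0,0,0.1,0.2,0.3,0.4,0.5]

```text
clock: 20.12
tool_pos: [0.5049, -0.1528, 0.1778]
eef_rot: [-0.242, 0.97, -0.01, 0.011]
contact_force: [1.4, 0.1, -0.9]
opening: 0.401
```

>>> carry_out:
  linear:
    - [0.004,0.04,0]
    - [0.008,0.08,0]
    - [0.012,0.12,0]
    - [0.016,0.16,0]
    - [0.02,0.2,0]
    - [0.025,0.235,0]
    - [0.03,0.26,0]
    - [0.03,0.265,0]
  roll: [0.08,0.08,0.08,0.08,0.08,0.08,0.08,0.08]

```text
clock: 20.78
tool_pos: [0.5354, 0.119, 0.1787]
eef_rot: [-0.284, 0.959, -0.007, 0.013]
contact_force: [-0.2, 1.0, -0.1]
opening: 0.401
```

>>> carry_out:
  linear:
    - [0,0,0]
    - [0,0,0]
  roll: [0,0]

```text
clock: 20.95
tool_pos: [0.5351, 0.1192, 0.1786]
eef_rot: [-0.285, 0.958, -0.007, 0.013]
contact_force: [0.2, -1.0, -0.0]
opening: 0.402
```

```bash
python3 - <<'E'
from h import *
st()
p=snapshot("scene"); save(p,"sc9",(300,90,460,250),4)
E
```

```text
t 20.95 pos [0.5351 0.1192 0.1786] yaw(y axis) 2.1481 F [ 0.2 -1.  -0. ] M [ 0.14  0.04 -0.03] open 0.402
```

View pics/sc9.png

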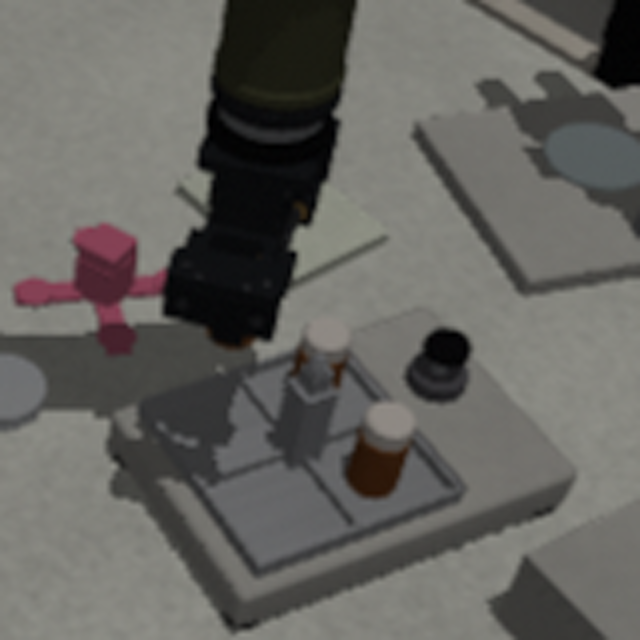

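>>> carry_out:
  linear:
    - [0,-0.005,-0.025]
    - [0,-0.005,-0.05]
    - [0,-0.005,-0.07]
    - [0,-0.005,-0.085]
    - [0,-0.005,-0.093]
    - [0,-0.005,-0.097]
    - [0,-0.005,-0.098]
    - [0,-0.005,-0.098]
  roll: [0,0,0,0,0,0,0,0]

```text
clock: 21.67
tool_pos: [0.5347, 0.1105, 0.0814]
eef_rot: [-0.283, 0.959, -0.009, 0.012]
contact_force: [-2.5, -1.5, 2.7]
opening: 0.398
```

```bash
python3 - <<'E'
from h import *
st()
E
```

```text
t 21.67 pos [0.5347 0.1105 0.0814] yaw(y axis) 2.1445 F [-2.5 -1.5  2.7] M [-0.31  0.49 -0.05] open 0.398
```

>>> carry_out:
  linear:
    - [0,0,0]
    - [0,0,0]
    - [0,0,0]
    - [0,0,0]
  roll: [0,0,0,0]
  gripper: 0.7

```text
clock: 22.0
tool_pos: [0.5351, 0.1104, 0.0817]
eef_rot: [-0.283, 0.959, -0.009, 0.012]
contact_force: [0.1, 0.8, 0.8]
opening: 0.68
```

>>> carry_out:
  linear:
    - [0,0,0.02]
    - [0,0,0.05]
    - [0,0,0.085]
    - [0,-0.01,0.12]
    - [0.006,-0.04,0.13]
    - [0.012,-0.075,0.13]
    - [0.018,-0.11,0.13]
    - [0.022,-0.15,0.13]
  roll: [0,0,0,0,-0.1,-0.2,-0.3,-0.4]

```text
clock: 22.67
tool_pos: [0.5578, -0.04, 0.2125]
eef_rot: [-0.085, 0.996, -0.011, 0.011]
contact_force: [0.9, 0.2, 0.7]
opening: 0.698
```

```bash
python3 - <<'E'
from h import *
st()
p=snapshot("scene"); save(p,"sc10",(160,90,460,320),2.6)
E
```

```text
t 22.67 pos [ 0.5578 -0.04    0.2125] yaw(y axis) 1.741 F [0.9 0.2 0.7] M [ 0.07 -0.   -0.01] open 0.698
```

View pics/sc10.png

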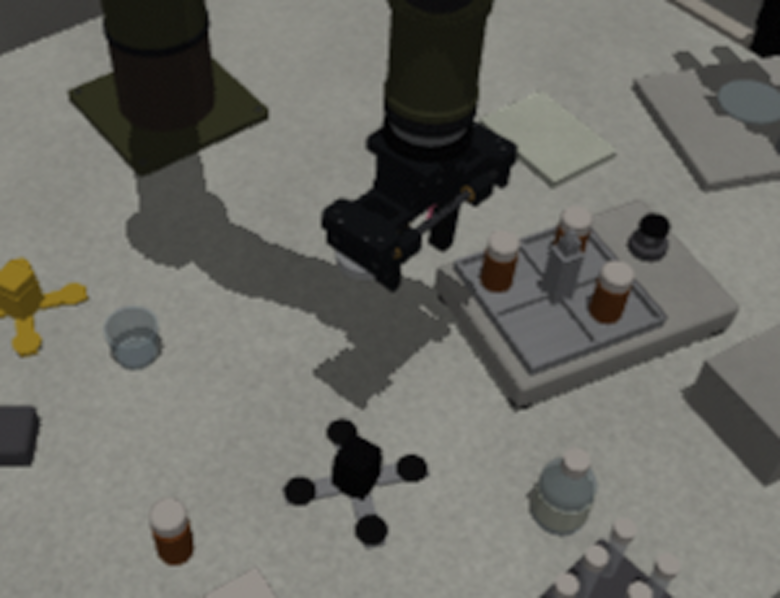

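>>> carry_out:
  linear:
    - [0.003,-0.04,0]
    - [0.006,-0.08,0]
    - [0.009,-0.12,0]
    - [0.012,-0.16,0]
    - [0.015,-0.2,0]
    - [0.018,-0.24,-0.03]
    - [0.021,-0.275,-0.06]
    - [0.023,-0.287,-0.08]
  roll: [-0.05,-0.1,-0.17,-0.17,-0.17,-0.17,-0.17,-0.17]
  gripper: 0

```text
clock: 23.38
tool_pos: [0.5809, -0.3433, 0.1309]
eef_rot: [0.01, 1.0, -0.018, 0.009]
contact_force: [0.2, -0.2, -0.4]
opening: 0.114
```

>>> carry_out:
  linear:
    - [0,0,-0.01]
    - [0,0,-0.01]
    - [0,0,-0.01]
  roll: [0,0,0]

```text
clock: 23.63
tool_pos: [0.5811, -0.3415, 0.1208]
eef_rot: [0.01, 1.0, -0.017, 0.009]
contact_force: [0.4, 0.5, 0.6]
opening: 0.007
```

>>> carry_out:
  linear:
    - [0,0.002,-0.012]
    - [0,0.002,-0.022]
    - [0,0.002,-0.028]
    - [0,0.002,-0.032]
    - [0,0.002,-0.036]
    - [0,0.002,-0.038]
    - [0,0.002,-0.039]
    - [0,0.002,-0.039]
  roll: [0,0,0,0,0,0,0,0]

```text
clock: 24.3
tool_pos: [0.5827, -0.3381, 0.0857]
eef_rot: [0.009, 1.0, -0.017, 0.011]
contact_force: [-6.0, 2.9, 20.7]
opening: 0.002
```

>>> carry_out:
  linear:
    - [0,0,0.015]
    - [0,0,0.03]
    - [0,0,0.03]
  roll: [0,0,0]

```text
clock: 24.55
tool_pos: [0.5852, -0.3385, 0.1197]
eef_rot: [0.009, 1.0, -0.018, 0.014]
contact_force: [0.3, 0.3, 0.1]
opening: 0.008
```

>>> carry_out:
  linear:
    - [0,0,0]
    - [0,0,0]
    - [0,0,0]
    - [0,0,0]
    - [0,0,0]
    - [0,0,0]
  roll: [0,0,0,0,0,0]
  gripper: 0.75

```text
clock: 25.05
tool_pos: [0.5849, -0.3384, 0.119]
eef_rot: [0.009, 1.0, -0.018, 0.013]
contact_force: [0.5, 0.1, 0.4]
opening: 0.435
```

```bash
python3 - <<'E'
from h import *
st()
p=snapshot("scene"); save(p,"sc11",(160,210,320,350),4)
E
```

```text
t 25.05 pos [ 0.5849 -0.3384  0.119 ] yaw(y axis) 1.5519 F [0.5 0.1 0.4] M [ 0.02  0.02 -0.  ] open 0.435
```

View pics/sc11.png

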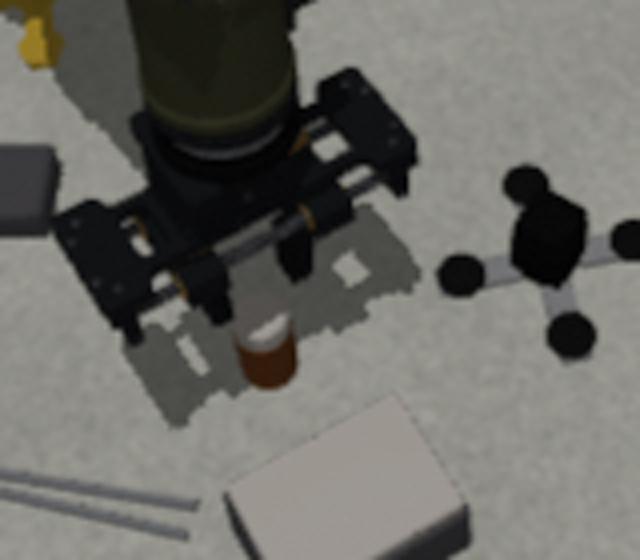

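>>> carry_out:
  linear:
    - [-0.004,-0.001,-0.01]
    - [-0.004,-0.001,-0.03]
    - [-0.004,-0.001,-0.055]
    - [-0.004,-0.001,-0.078]
    - [-0.004,-0.001,-0.086]
    - [-0.004,-0.001,-0.086]
    - [-0.004,-0.001,-0.086]
  roll: [0,0,0,0,0,0,0]

```text
clock: 25.68
tool_pos: [0.581, -0.3392, 0.0331]
eef_rot: [0.009, 1.0, -0.018, 0.013]
contact_force: [1.1, -0.5, 0.4]
opening: 0.75
```

>>> carry_out:
  linear:
    - [0,0,0]
    - [0,0,0]
    - [0,0,0]
    - [0,0,0]
    - [0,0,0]
    - [0,0,0]
  roll: [0,0,0,0,0,0]
  gripper: 0

```text
clock: 26.18
tool_pos: [0.5813, -0.3392, 0.0338]
eef_rot: [0.009, 1.0, -0.018, 0.014]
contact_force: [-0.9, -0.0, 3.8]
opening: 0.408
```

>>> carry_out:
  linear:
    - [0,0,0.03]
    - [0,0,0.065]
    - [0,0,0.105]
    - [0.002,0.02,0.14]
    - [0.006,0.06,0.145]
    - [0.01,0.1,0.145]
    - [0.013,0.14,0.145]
  roll: [0,0,0,-0.1,-0.2,-0.3,-0.4]

```text
clock: 26.77
tool_pos: [0.5947, -0.1983, 0.18]
eef_rot: [0.211, 0.977, -0.02, 0.011]
contact_force: [0.7, 0.6, -1.9]
opening: 0.404
```

```bash
cat >> h.py <<'E'
def tilt(s):
    from scipy.spatial.transform import Rotation as R
    return np.degrees(R.from_quat(s["eef_rot"]).as_matrix()[:2,2]).round(2)
E
python3 -c "
from h import *
print(tilt(st()))"
```

```text
t 26.77 pos [ 0.5947 -0.1983  0.18  ] yaw(y axis) 1.145 F [ 0.7  0.6 -1.9] M [ 0.11 -0.02 -0.06] open 0.404
[ 0.76 -2.52]
```

>>> carry_out:
  linear:
    - [0.003,0.04,0]
    - [0.007,0.08,0]
    - [0.01,0.12,0]
    - [0.014,0.16,0]
    - [0.017,0.2,0]
    - [0.022,0.24,0]
    - [0.024,0.27,0]
  roll: [-0.1,-0.2,-0.3,-0.4,-0.5,-0.58,-0.58]

```text
clock: 27.35
tool_pos: [0.6188, 0.0768, 0.1803]
eef_rot: [0.482, 0.876, -0.021, 0.005]
contact_force: [-0.1, 1.0, -0.8]
opening: 0.405
```

>>> carry_out:
  linear:
    - [0,0,0]
    - [0,0,0]
  roll: [0,0]

```text
clock: 27.52
tool_pos: [0.6183, 0.0808, 0.1804]
eef_rot: [0.479, 0.878, -0.02, 0.004]
contact_force: [0.2, -0.6, -1.6]
opening: 0.403
```

```bash
python3 - <<'E'
from h import *
print(tilt(st()))
p=snapshot("scene"); save(p,"sc12",(300,90,460,250),4)
E
```

```text
t 27.52 pos [0.6183 0.0808 0.1804] yaw(y axis) 0.5713 F [ 0.2 -0.6 -1.6] M [ 0.03 -0.03  0.03] open 0.403
[-0.67 -2.25]
```

View pics/sc12.png

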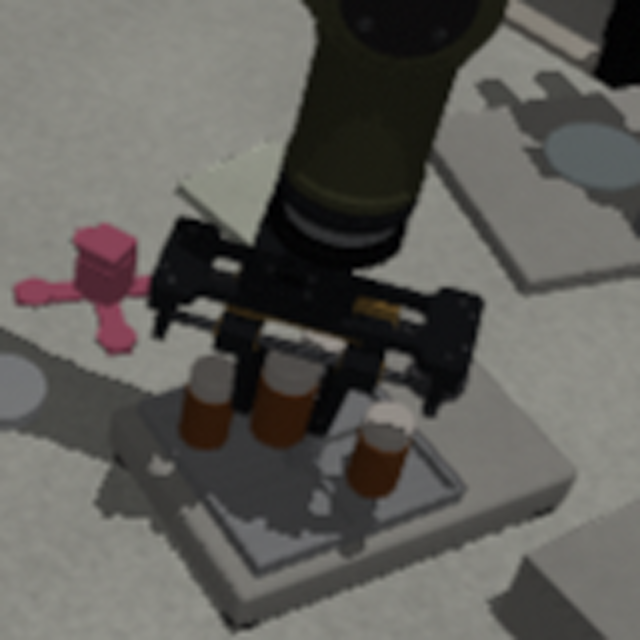

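>>> carry_out:
  linear:
    - [0.002,0.012,-0.015]
    - [0.002,0.012,-0.04]
    - [0.002,0.012,-0.065]
    - [0.002,0.012,-0.082]
    - [0.002,0.012,-0.092]
    - [0.002,0.012,-0.096]
    - [0.002,0.012,-0.098]
    - [0.002,0.012,-0.098]
  roll: [0,0,0,0,0,0,0,0]

```text
clock: 28.23
tool_pos: [0.6204, 0.0868, 0.0831]
eef_rot: [0.482, 0.876, -0.023, 0.005]
contact_force: [0.1, 0.2, -0.3]
opening: 0.403
```

```bash
python3 -c "
from h import *
print(tilt(st()))"
```

```text
t 28.23 pos [0.6204 0.0868 0.0831] yaw(y axis) 0.565 F [ 0.1  0.2 -0.3] M [ 0.02 -0.02 -0.03] open 0.403
[-0.74 -2.55]
```

>>> carry_out:
  linear:
    - [-0.001,0.006,0]
    - [-0.001,0.006,0]
    - [-0.001,0.006,-0.001]
    - [-0.001,0.006,-0.002]
  roll: [0,0,0,0]

```text
clock: 28.57
tool_pos: [0.6201, 0.0932, 0.0827]
eef_rot: [0.482, 0.876, -0.022, 0.006]
contact_force: [-5.7, -0.9, 18.1]
opening: 0.4
```

>>> carry_out:
  linear:
    - [0,0,0]
    - [0,0,0]
    - [0,0,0]
    - [0,0,0]
  roll: [0,0,0,0]
  gripper: 0.7

```text
clock: 28.9
tool_pos: [0.6201, 0.0931, 0.0825]
eef_rot: [0.482, 0.876, -0.022, 0.006]
contact_force: [0.1, 0.1, 0.1]
opening: 0.68
```

>>> carry_out:
  linear:
    - [0,0,0.02]
    - [0,0,0.05]
    - [0,0,0.085]
    - [0,0,0.12]
    - [0,-0.01,0.13]
    - [0,-0.04,0.13]
    - [0,-0.04,0.13]
    - [0,-0.04,0.13]
  roll: [0,0,0,0,0,0,0,0]

```text
clock: 29.57
tool_pos: [0.6199, 0.0498, 0.2119]
eef_rot: [0.484, 0.875, -0.023, 0.006]
contact_force: [-0.1, -0.3, 0.3]
opening: 0.7
```

```bash
python3 -c "
from h import *
print(tilt(st()))"
```

```text
t 29.57 pos [0.6199 0.0498 0.2119] yaw(y axis) 0.5606 F [-0.1 -0.3  0.3] M [ 0.01  0.05 -0.01] open 0.7
[-0.71 -2.67]
```

>>> carry_out:
  linear:
    - [0,-0.04,0]
    - [0,-0.08,0]
  roll: [0,0]

```text
clock: 29.73
tool_pos: [0.6198, -0.0262, 0.2114]
eef_rot: [0.48, 0.877, -0.022, 0.005]
contact_force: [0.6, -0.6, 0.4]
opening: 0.7
```

```bash
python3 -c "
from h import *
print(tilt(st()))"
```

```text
t 29.73 pos [ 0.6198 -0.0262  0.2114] yaw(y axis) 0.5684 F [ 0.6 -0.6  0.4] M [-0.09 -0.06  0.06] open 0.7
[-0.71 -2.48]
```

>>> carry_out:
  linear:
    - [0,0,0]
  roll: [0]

```text
clock: 29.82
tool_pos: [0.6191, -0.0386, 0.2097]
eef_rot: [0.486, 0.874, -0.027, 0.006]
contact_force: [1.2, -2.8, -0.1]
opening: 0.7
```

```bash
python3 -c "
from h import *
print(tilt(st()))"
```

```text
t 29.82 pos [ 0.6191 -0.0386  0.2097] yaw(y axis) 0.5555 F [ 1.2 -2.8 -0.1] M [-0.08 -0.02 -0.02] open 0.7
[-0.92 -3.05]
```

>>> carry_out:
  linear:
    - [0,0,0]
    - [0,0,0]
  roll: [0,0]

```text
clock: 29.98
tool_pos: [0.6185, -0.0403, 0.2086]
eef_rot: [0.487, 0.873, -0.028, 0.005]
contact_force: [-0.2, 0.3, -0.2]
opening: 0.699
```

```bash
python3 -c "
from h import *
print(tilt(st()))"
```

```text
t 29.98 pos [ 0.6185 -0.0403  0.2086] yaw(y axis) 0.5531 F [-0.2  0.3 -0.2] M [-0.06 -0.01 -0.01] open 0.699
[-1.05 -3.13]
```

>>> carry_out:
  linear:
    - [0.006,0.04,0]
    - [0.012,0.08,0]
  roll: [0,0]

```text
clock: 30.15
tool_pos: [0.6305, 0.0382, 0.2079]
eef_rot: [0.489, 0.872, -0.029, 0.005]
contact_force: [0.3, 1.5, -0.1]
opening: 0.699
```

>>> carry_out:
  linear:
    - [0,0,0]
  roll: [0]

```text
clock: 30.23
tool_pos: [0.6305, 0.0527, 0.2084]
eef_rot: [0.483, 0.875, -0.024, 0.003]
contact_force: [-0.9, 2.3, 0.8]
opening: 0.694
```

>>> carry_out:
  linear:
    - [0,0,0]
    - [0,-0.01,0]
    - [0,-0.02,0]
    - [0,-0.035,0]
    - [0,-0.055,0]
    - [0,-0.07,0]
    - [0,-0.075,0]
    - [0,-0.075,0]
  roll: [0,0,0,0,0,0,0,0]

```text
clock: 30.9
tool_pos: [0.6303, -0.0265, 0.2082]
eef_rot: [0.485, 0.874, -0.025, 0.003]
contact_force: [0.2, 0.5, -0.7]
opening: 0.698
```

```bash
python3 -c "
from h import *
print(tilt(st()))"
```

```text
t 30.9 pos [ 0.6303 -0.0265  0.2082] yaw(y axis) 0.5567 F [ 0.2  0.5 -0.7] M [-0.06 -0.01  0.02] open 0.698
[-1.02 -2.66]
```

>>> carry_out:
  linear:
    - [0,0.04,0]
    - [0,0.08,0]
  roll: [0,0]

```text
clock: 31.07
tool_pos: [0.6307, 0.0502, 0.2081]
eef_rot: [0.489, 0.872, -0.025, 0.004]
contact_force: [0.4, 0.4, -0.2]
opening: 0.703
```

>>> carry_out:
  linear:
    - [0,-0.03,0]
  roll: [0]

```text
clock: 31.15
tool_pos: [0.6297, 0.0471, 0.2097]
eef_rot: [0.476, 0.88, -0.015, 0.0]
contact_force: [-0.6, 5.3, 1.3]
opening: 0.697
```

```bash
python3 -c "
from h import *
print(tilt(st()))"
```

```text
t 31.15 pos [0.6297 0.0471 0.2097] yaw(y axis) 0.5792 F [-0.6  5.3  1.3] M [0.43 0.04 0.02] open 0.697
[-0.81 -1.58]
```

>>> carry_out:
  linear:
    - [0,-0.015,0]
    - [0,-0.03,0]
    - [0,-0.045,0]
    - [0,-0.055,0]
    - [0,-0.06,0]
    - [0,-0.065,0]
    - [0,-0.065,0]
  roll: [0,0,0,0,0,0,0]

```text
clock: 31.73
tool_pos: [0.6297, -0.02, 0.2096]
eef_rot: [0.477, 0.879, -0.016, 0.0]
contact_force: [-0.0, -0.1, -0.6]
opening: 0.7
```

```bash
python3 -c "
from h import *
print(tilt(st()))"
```

```text
t 31.73 pos [ 0.6297 -0.02    0.2096] yaw(y axis) 0.5764 F [-0.  -0.1 -0.6] M [-0.04 -0.01 -0.02] open 0.7
[-0.83 -1.62]
```

Works (1° per cycle). Repeat, adding x.

>>> carry_out:
  linear:
    - [0.018,0.036,0]
    - [0.036,0.072,0]
  roll: [0,0]

```text
clock: 31.9
tool_pos: [0.6659, 0.0488, 0.2095]
eef_rot: [0.48, 0.877, -0.017, 0.001]
contact_force: [1.3, 0.2, 0.7]
opening: 0.697
```

>>> carry_out:
  linear:
    - [-0.02,-0.04,0]
  roll: [0]

```text
clock: 31.98
tool_pos: [0.6533, 0.0427, 0.2112]
eef_rot: [0.467, 0.884, -0.004, -0.0]
contact_force: [0.7, 6.4, 0.4]
opening: 0.7
```

>>> carry_out:
  linear:
    - [-0.007,-0.015,0]
    - [-0.014,-0.03,0]
    - [-0.021,-0.04,0]
    - [-0.026,-0.05,0]
    - [-0.03,-0.055,0]
    - [-0.03,-0.058,0]
    - [-0.03,-0.058,0]
  roll: [0,0,0,0,0,0,0]

```text
clock: 32.57
tool_pos: [0.6233, -0.0166, 0.2113]
eef_rot: [0.468, 0.884, -0.004, -0.0]
contact_force: [-0.8, -0.6, -0.7]
opening: 0.699
```

```bash
python3 -c "
from h import *
print(tilt(st()))"
```

```text
t 32.57 pos [ 0.6233 -0.0166  0.2113] yaw(y axis) 0.5974 F [-0.8 -0.6 -0.7] M [-0.07  0.05 -0.01] open 0.699
[-0.25 -0.45]
```

```bash
cat > hd.py <<'E'
from h import *
from scipy import ndimage as nd
def measure(n,x0,y0,tag,box=None):
    p=snapshot(n); C=cloud(p); X,Y,Z=C[...,0],C[...,1],C[...,2]
    g=p["img"].max(2)
    near=(np.hypot(X-x0,Y-y0)<.11)
    # hub top
    m=near&(Z>.05)&(Z<.07)&(g<60)
    L,k=nd.label(m); 
    if k:
        i=np.argmax(nd.sum(m,L,range(1,k+1)))+1; P=C[L==i]; c,r=cv2.minEnclosingCircle(P[:,:2].astype(np.float32))
        print(n,"hub top",len(P),P.mean(0).round(4),np.round(c,4),round(r,4))
        hub=np.array(c)
        rect=cv2.minAreaRect((P[:,:2]*1000).astype(np.float32)); print("  rect",np.round(rect[1],1),round(rect[2],1))
    m=near&(Z>-.005)&(Z<.03)&(g<45)&(np.hypot(X-hub[0],Y-hub[1])>.05)&(np.hypot(X-hub[0],Y-hub[1])<.1)
    L,k=nd.label(m); pts=[]
    for i in range(1,k+1):
        if (L==i).sum()<12: continue
        P=C[L==i]; rc=np.argwhere(L==i).mean(0)[::-1]; w=on_z(p,[rc],.010)[0]
        a=np.degrees(np.arctan2(*(w[:2]-hub)[::-1])); pts.append(w[:2])
        print("  blob",(L==i).sum(),rc.round(1),w.round(4),"z",np.median(P[:,2]).round(3),"ang",a.round(1),"mod90",(a%90).round(1),"r",np.linalg.norm(w[:2]-hub).round(3))
    if len(pts)==4:
        pts=np.array(pts); c4=pts.mean(0); a=[np.degrees(np.arctan2(*(q-c4)[::-1]))%90 for q in pts]; print("  centre4",c4.round(4),np.round(a,1))
    save(p,f"{n}_{tag}",box,5); return p
E
python3 - <<'E'
from hd import *
st()
measure("scene",.6225,-.153,"hd",(230,220,370,330))
measure("top",.6225,-.153,"hd",(220,120,340,230))
E
```

```text
t 32.57 pos [ 0.6233 -0.0166  0.2113] yaw(y axis) 0.5974 F [-0.8 -0.6 -0.7] M [-0.07  0.05 -0.01] open 0.699
scene hub top 183 [ 0.6252 -0.156   0.0564] [ 0.6238 -0.1561] 0.0235
  rect [36.4 36.6] 20.9
  blob 64 [290.7 255.2] [ 0.5683 -0.1318  0.01  ] z 0.008 ang 156.4 mod90 66.4 r 0.061
  blob 81 [318.4 269.5] [ 0.6472 -0.1     0.01  ] z 0.007 ang 67.3 mod90 67.3 r 0.061
  blob 70 [273.8 278.7] [ 0.6008 -0.2107  0.01  ] z 0.008 ang -112.9 mod90 67.1 r 0.059
  blob 79 [302.7 294.4] [ 0.6802 -0.1782  0.01  ] z 0.007 ang -21.4 mod90 68.6 r 0.061
  centre4 [ 0.6241 -0.1552] [67.3 67.3 67.2 67.7]Traceback (most recent call last):
  File "<stdin>", line 4, in <module>
  File "hd.py", line 15, in measure
    m=near&(Z>-.005)&(Z<.03)&(g<45)&(np.hypot(X-hub[0],Y-hub[1])>.05)&(np.hypot(X-hub[0],Y-hub[1])<.1)
                                                ^^^
UnboundLocalError: cannot access local variable 'hub' where it is not associated with a value
```

View pics/scene_hd.png

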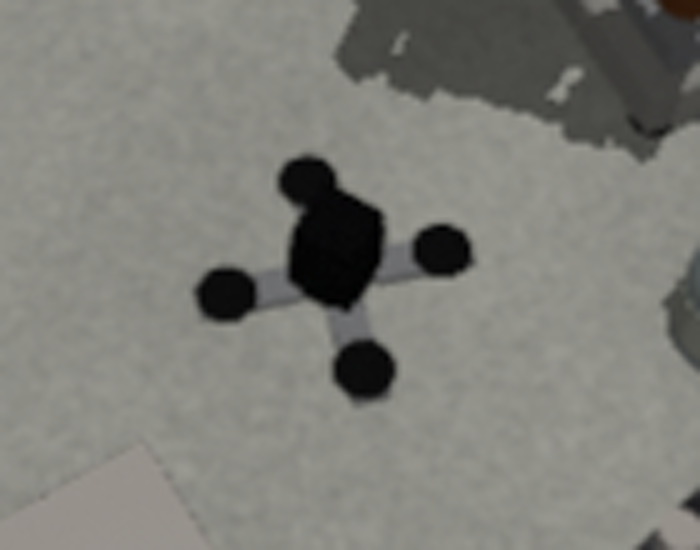

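>>> carry_out:
  linear:
    - [0,-0.015,0]
    - [0,-0.04,0]
    - [0,-0.07,-0.01]
    - [0,-0.1,-0.03]
    - [0,-0.12,-0.06]
    - [0,-0.132,-0.075]
    - [0,-0.137,-0.08]
    - [0,-0.137,-0.08]
  roll: [-0.05,-0.1,-0.15,-0.208,-0.208,-0.208,-0.208,-0.208]
  gripper: 0.75

```text
clock: 33.33
tool_pos: [0.6228, -0.1528, 0.13]
eef_rot: [0.557, 0.83, -0.004, -0.002]
contact_force: [0.3, -0.4, -0.5]
opening: 0.749
```

```bash
python3 - <<'E'
from h import *
print(tilt(st()))
p=snapshot("scene"); save(p,"sc13",(220,190,370,320),5)
p=snapshot("top"); save(p,"tp13",(210,110,340,230),5)
E
```

```text
t 33.33 pos [ 0.6228 -0.1528  0.13  ] yaw(y axis) 0.3891 F [ 0.3 -0.4 -0.5] M [-0.07  0.09  0.02] open 0.749
[-0.45 -0.3 ]
```

View pics/sc13.png

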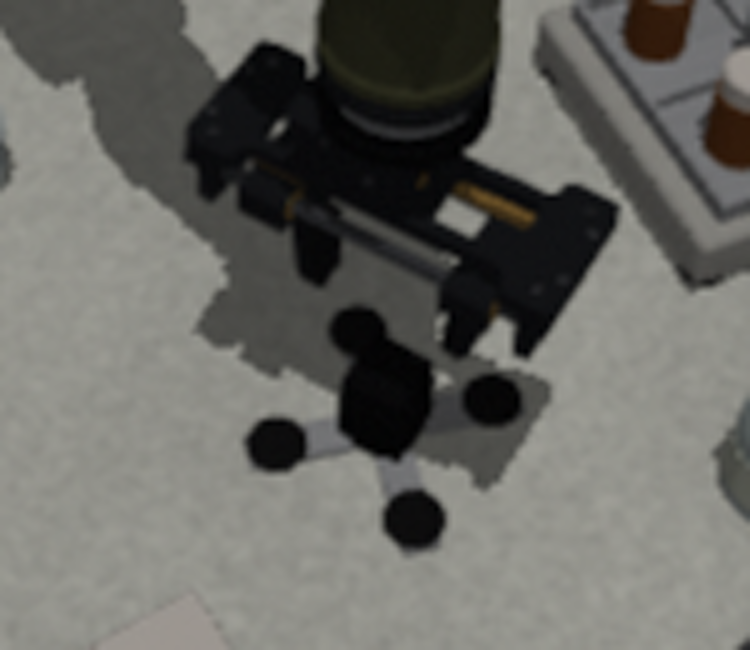

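View pics/tp13.png

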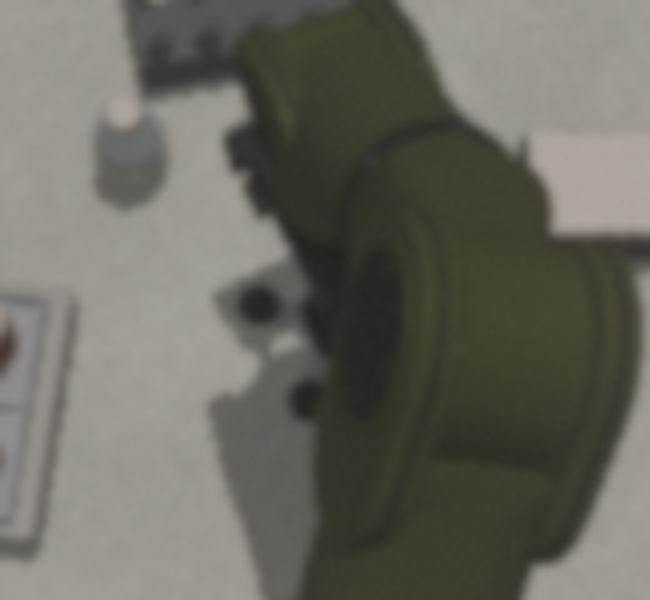

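>>> carry_out:
  linear:
    - [0,0,-0.025]
    - [0,0,-0.05]
    - [0,0,-0.075]
    - [0,0,-0.089]
    - [0,0,-0.094]
    - [0,0,-0.094]
    - [0,0,-0.094]
  roll: [0,0,0,0,0,0,0]

```text
clock: 34.02
tool_pos: [0.6259, -0.1491, 0.0397]
eef_rot: [0.555, 0.832, -0.002, 0.0]
contact_force: [0.1, -0.3, -0.2]
opening: 0.75
```

>>> carry_out:
  linear:
    - [0,0,0]
    - [0,0,0]
    - [0,0,0]
    - [0,0,0]
    - [0,0,0]
    - [0,0,0]
  roll: [0,0,0,0,0,0]
  gripper: 0
  grip_force: 40

```text
clock: 34.52
tool_pos: [0.6251, -0.1498, 0.0401]
eef_rot: [0.556, 0.831, -0.003, 0.0]
contact_force: [-3.1, -1.6, 5.6]
opening: 0.407
```

```bash
python3 - <<'E'
from h import *
print(tilt(st()))
p=snapshot("scene"); save(p,"sc14",(220,190,370,320),5)
E
```

```text
t 34.52 pos [ 0.6251 -0.1498  0.0401] yaw(y axis) 0.3926 F [-3.1 -1.6  5.6] M [-0.29  0.75 -0.08] open 0.407
[-0.15 -0.26]
```

View pics/sc14.png

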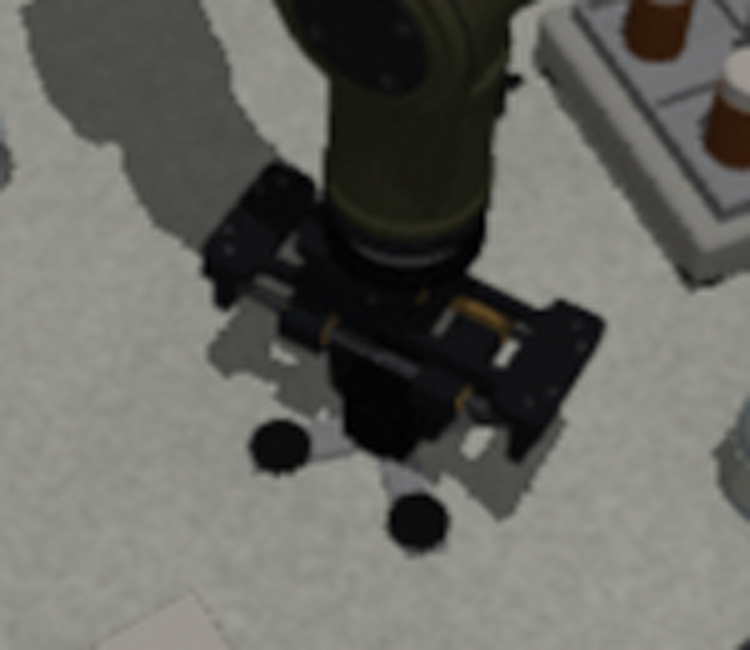

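>>> carry_out:
  linear:
    - [0,0,0.02]
    - [0,0,0.05]
    - [0,0,0.09]
    - [0,0,0.125]
    - [0,0,0.155]
    - [0,0,0.17]
    - [0,0,0.175]
    - [0,0,0.175]
  roll: [0,0,0,0,0,0,0,0]

```text
clock: 35.23
tool_pos: [0.6257, -0.1498, 0.216]
eef_rot: [0.556, 0.831, -0.002, 0.001]
contact_force: [-0.0, 0.1, -2.7]
opening: 0.408
```

>>> carry_out:
  linear:
    - [-0.002,0.01,0]
    - [-0.005,0.035,0]
    - [-0.01,0.07,0]
    - [-0.015,0.105,0]
    - [-0.02,0.135,0]
    - [-0.025,0.16,0]
    - [-0.028,0.17,0]
    - [-0.028,0.17,0]
  roll: [-0.08,-0.16,-0.24,-0.32,-0.4,-0.48,-0.55,-0.607]

```text
clock: 35.9
tool_pos: [0.5956, 0.0253, 0.2138]
eef_rot: [0.778, 0.629, -0.003, -0.002]
contact_force: [0.4, 0.1, -1.3]
opening: 0.4
```

```bash
python3 - <<'E'
from h import *
print(tilt(st()))
p=snapshot("scene"); save(p,"sc15",(280,100,440,250),5)
p=snapshot("top"); save(p,"tp15",(130,110,290,240),5)
E
```

```text
t 35.9 pos [0.5956 0.0253 0.2138] yaw(y axis) -0.2109 F [ 0.4  0.1 -1.3] M [-0.02  0.12  0.01] open 0.4
[-0.42 -0.06]
```

View pics/sc15.png

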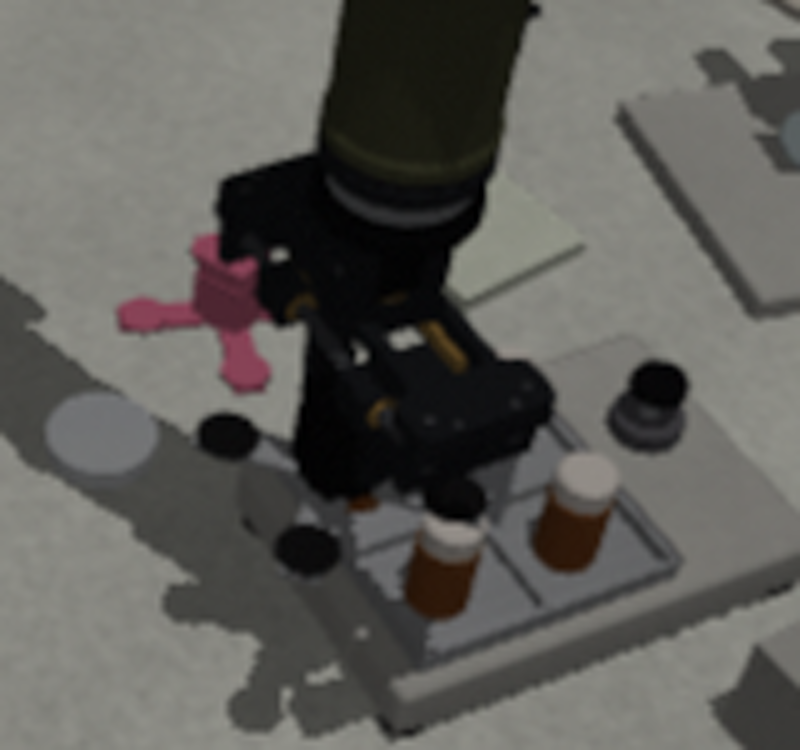

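View pics/tp15.png

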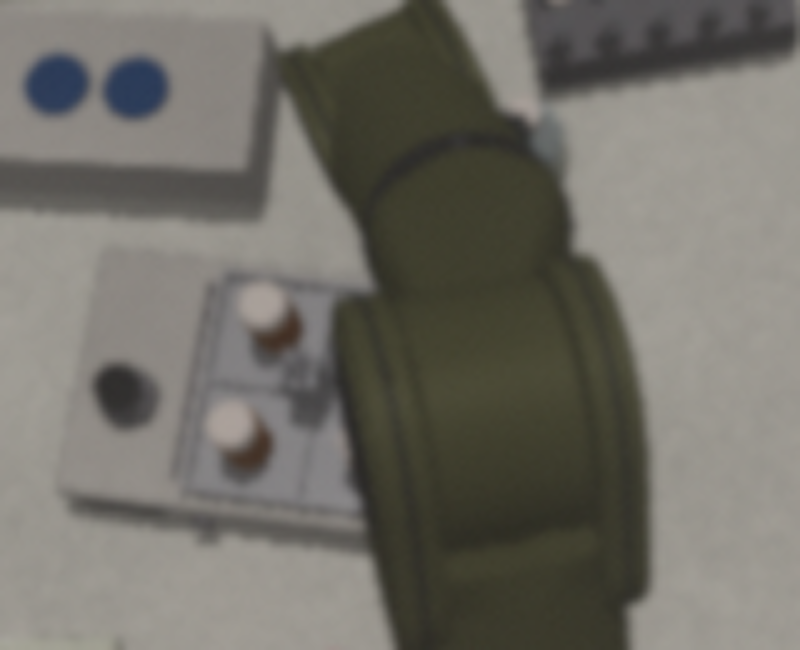

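```bash
cat > held.py <<'E'
from h import *
from scipy import ndimage as nd
def held(tag):
    s=st(); print("tilt",tilt(s)); t=s["tool_pos"]
    p=snapshot("scene"); C=cloud(p); X,Y,Z=C[...,0],C[...,1],C[...,2]; g=p["img"].max(2)
    zb=t[2]-.0401
    d=np.hypot(X-t[0],Y-t[1])
    m=(d>.045)&(d<.085)&(abs(Z-zb-.006)<.012)&(g<45)
    L,k=nd.label(m); out=[]
    for i in range(1,k+1):
        if (L==i).sum()<12: continue
        rc=np.argwhere(L==i).mean(0)[::-1]; w=on_z(p,[rc],zb+.010)[0]
        P=C[L==i]
        v=w[:2]-t[:2]; out.append(w[:2])
        print("  blob",(L==i).sum(),rc.round(1),w.round(4),"zrel",(np.median(P[:,2])-zb).round(4),"ang",np.degrees(np.arctan2(v[1],v[0])).round(1),"r",np.linalg.norm(v).round(4))
    return p,out
E
python3 - <<'E'
from held import *
held("a")
E
```

```text
t 36.0 pos [0.5965 0.0211 0.214 ] yaw(y axis) -0.2125 F [ 0.3 -1.  -1.9] M [-0.08  0.04  0.01] open 0.405
tilt [-0.37 -0.25]
  blob 87 [324.1 188. ] [ 0.5484 -0.0154  0.1839] zrel 0.008 ang -142.8 r 0.0603
  blob 77 [370.1 200.6] [0.6468 0.0475 0.1839] zrel 0.0078 ang 27.7 r 0.0569
  blob 106 [339.8 210.7] [ 0.6276 -0.0333  0.1839] zrel 0.0077 ang -60.2 r 0.0627
```

```bash
cat > post.py <<'E'
from h import *
import pickle,sys
def draw(p,c,out,box,s=14,yaw=np.radians(-12.3)):
    u0,v0,u1,v1=box
    im=cv2.resize(p["img"][v0:v1,u0:u1,::-1],None,fx=s,fy=s,interpolation=cv2.INTER_CUBIC)
    im=np.clip(im.astype(float)*1.8,0,255).astype(np.uint8); raw=im.copy()
    R=np.array([[np.cos(yaw),-np.sin(yaw)],[np.sin(yaw),np.cos(yaw)]])
    def poly(q,z,col):
        q=np.array(q)@R.T+c; uv=(proj(p,np.c_[q,np.full(len(q),z)])+.5-[u0,v0])*s
        cv2.polylines(im,[uv.astype(int)],True,col,1,cv2.LINE_AA)
    sq=lambda h:[[-h,-h],[h,-h],[h,h],[-h,h]]
    a=np.linspace(0,2*np.pi,30)[:-1]; ci=lambda r:np.c_[r*np.cos(a),r*np.sin(a)]
    poly(sq(.013),.119,(0,255,255)); poly(sq(.008),.119,(255,255,0)); poly(sq(.008),.135,(0,0,255)); poly(ci(.0075),.135,(0,255,0)); poly(ci(.004),.147,(0,255,0)); poly(sq(.013),.049,(0,255,255))
    cv2.imwrite("pics/"+out,np.hstack([raw,im]))
E
python3 - <<'E'
from post import *
ps=pickle.load(open("scene0.pkl","rb")); pt=pickle.load(open("top0.pkl","rb"))
draw(ps,np.array([.587,.147]),"post_s.png",(364,172,392,212))
draw(pt,np.array([.587,.147]),"post_t.png",(178,170,206,202))
E
```

```text
(no output)
```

View pics/post_s.png

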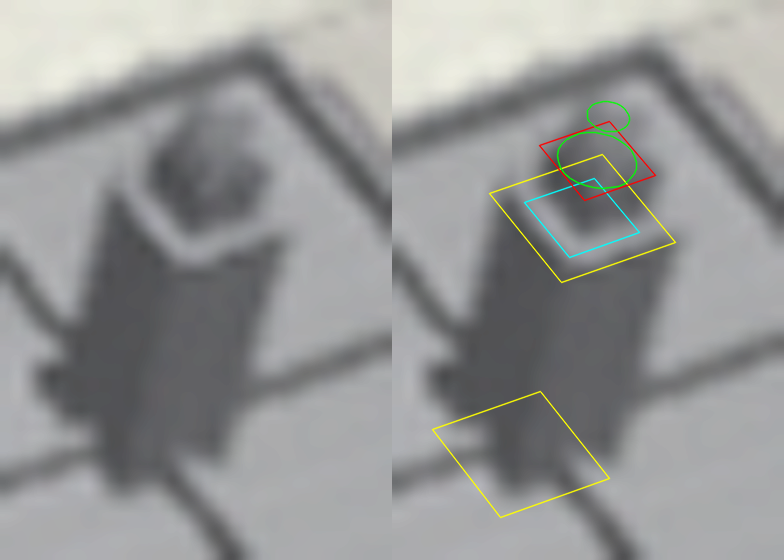

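View pics/post_t.png

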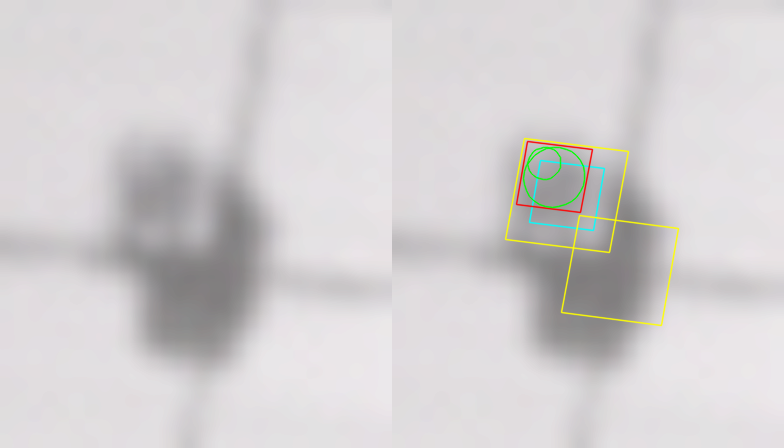

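>>> carry_out:
  linear:
    - [-0.001,0.015,0]
    - [-0.002,0.04,0]
    - [-0.004,0.07,0]
    - [-0.006,0.1,0]
    - [-0.008,0.12,0]
    - [-0.0095,0.13,0]
    - [-0.0098,0.132,0]
    - [-0.0098,0.132,0]
  roll: [0,0,0,0,0,0,0,0]

```text
clock: 36.72
tool_pos: [0.5869, 0.1508, 0.2135]
eef_rot: [0.778, 0.628, -0.005, 0.0]
contact_force: [0.4, -1.0, -1.6]
opening: 0.404
```

>>> carry_out:
  linear:
    - [0,0,0]
    - [0,0,0]
  roll: [0,0]

```text
clock: 36.88
tool_pos: [0.5873, 0.1476, 0.2131]
eef_rot: [0.779, 0.627, -0.006, 0.001]
contact_force: [-1.3, 0.3, -2.1]
opening: 0.405
```

```bash
python3 - <<'E'
from held import *
p,o=held("b"); save(p,"sc16",(310,90,450,230),5.5)
E
```

```text
t 36.88 pos [0.5873 0.1476 0.2131] yaw(y axis) -0.2158 F [-1.3  0.3 -2.1] M [-0.07  0.01  0.01] open 0.405
tilt [-0.43 -0.5 ]
  blob 69 [358.5 165.2] [0.5379 0.1116 0.183 ] zrel 0.0086 ang -143.9 r 0.0612
  blob 76 [403.  177.3] [0.6382 0.1726 0.183 ] zrel 0.0075 ang 26.1 r 0.0567
  blob 94 [374.8 186.1] [0.6181 0.0921 0.183 ] zrel 0.0085 ang -61.0 r 0.0635
```

View pics/sc16.png

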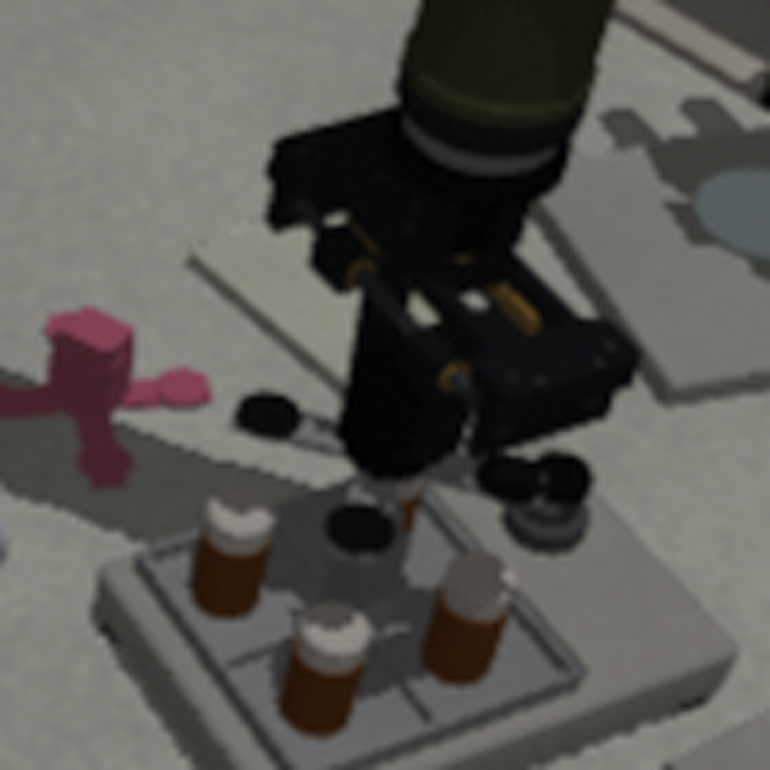

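>>> carry_out:
  linear:
    - [-0.0006,0.006,0]
    - [-0.0006,0.006,0]
    - [-0.0006,0.006,-0.01]
    - [-0.0006,0.006,-0.017]
    - [-0.0006,0.006,-0.021]
    - [-0.0006,0.006,-0.024]
    - [-0.0006,0.006,-0.024]
  roll: [0,0,0,0,0,0,0]

```text
clock: 37.52
tool_pos: [0.5861, 0.1538, 0.1881]
eef_rot: [0.779, 0.627, -0.006, 0.001]
contact_force: [0.1, -0.8, -0.9]
opening: 0.404
```

```bash
python3 - <<'E'
from held import *
p,o=held("b"); save(p,"sc17",(340,150,420,220),9)
E
```

```text
t 37.52 pos [0.5861 0.1538 0.1881] yaw(y axis) -0.2154 F [ 0.1 -0.8 -0.9] M [-0.02  0.08 -0.03] open 0.404
tilt [-0.53 -0.5 ]
  blob 71 [358.4 170.8] [0.5368 0.1173 0.158 ] zrel 0.0082 ang -143.5 r 0.0614
  blob 72 [402.2 182.7] [0.637  0.1792 0.158 ] zrel 0.0075 ang 26.5 r 0.0569
  blob 90 [374.6 191.4] [0.6166 0.0989 0.158 ] zrel 0.0082 ang -61.0 r 0.0629
```

View pics/sc17.png

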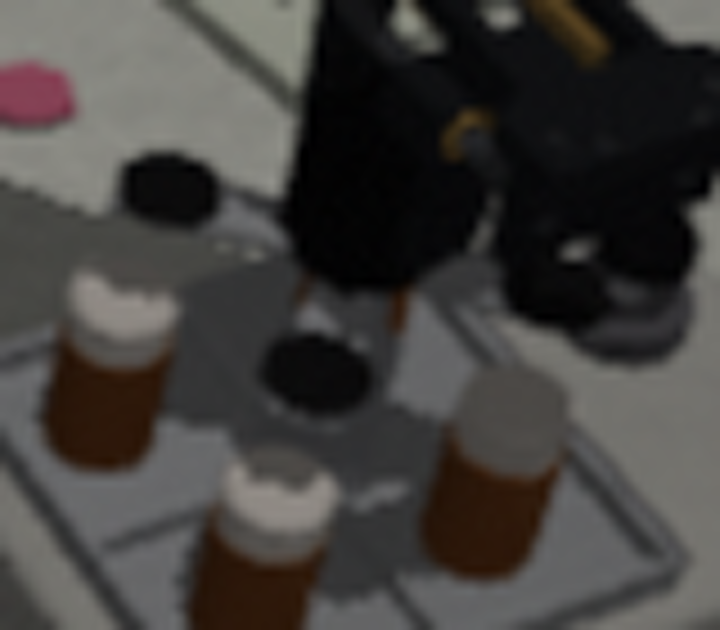

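>>> carry_out:
  linear:
    - [0,0,-0.003]
    - [0,0,-0.006]
    - [0,0,-0.009]
    - [0,0,-0.01]
  roll: [0,0,0,0]

```text
clock: 37.9
tool_pos: [0.5867, 0.1539, 0.1783]
eef_rot: [0.779, 0.627, -0.006, 0.001]
contact_force: [0.6, 0.2, -1.5]
opening: 0.404
```

```bash
python3 - <<'E'
from held import *
st()
E
```

```text
t 37.9 pos [0.5867 0.1539 0.1783] yaw(y axis) -0.2156 F [ 0.6  0.2 -1.5] M [-0.04 -0.11 -0.02] open 0.404
```

>>> carry_out:
  linear:
    - [0,0,-0.002]
    - [0,0,-0.004]
    - [0,0,-0.006]
    - [0,0,-0.007]
    - [0,0,-0.007]
  roll: [0,0,0,0,0]

```text
clock: 38.32
tool_pos: [0.5873, 0.1538, 0.1712]
eef_rot: [0.779, 0.627, -0.005, 0.001]
contact_force: [2.7, -0.8, -2.6]
opening: 0.405
```

>>> carry_out:
  linear:
    - [0.0003,0,-0.003]
    - [0.0005,0,-0.006]
    - [0.0005,0,-0.009]
    - [0.0005,0,-0.011]
    - [0.0005,0,-0.013]
    - [0.0005,0,-0.0135]
  roll: [0,0,0,0,0,0]

```text
clock: 38.82
tool_pos: [0.5874, 0.1537, 0.159]
eef_rot: [0.779, 0.627, -0.006, 0.001]
contact_force: [-4.2, -1.7, 13.2]
opening: 0.405
```

```bash
python3 - <<'E'
from held import *
p,o=held("b"); save(p,"sc18",(320,130,430,230),7)
E
```

```text
t 38.82 pos [0.5874 0.1537 0.159 ] yaw(y axis) -0.2158 F [-4.2 -1.7 13.2] M [-0.34  0.97 -0.01] open 0.405
tilt [-0.4  -0.52]
  blob 71 [356.9 178.7] [0.5375 0.1167 0.1289] zrel 0.0083 ang -143.5 r 0.0622
  blob 65 [399.9 190.6] [0.6381 0.1786 0.1289] zrel 0.0073 ang 26.2 r 0.0565
  blob 86 [372.7 199.1] [0.6173 0.0985 0.1289] zrel 0.0083 ang -61.6 r 0.0628
```

View pics/sc18.png

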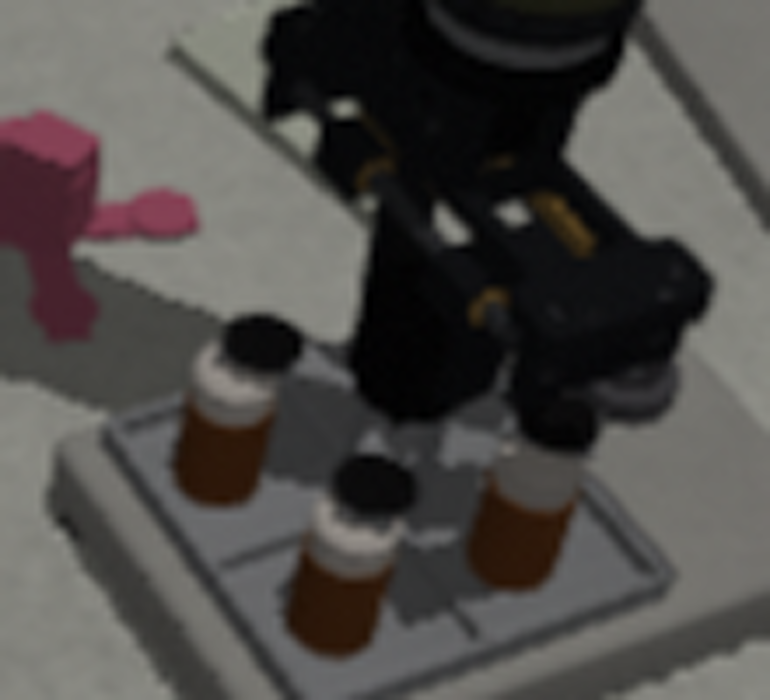

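>>> carry_out:
  linear:
    - [0,0,0]
    - [0,0,0]
    - [0,0,0]
    - [0,0,0]
    - [0,0,0]
  roll: [0,0,0,0,0]
  gripper: 0.7

```text
clock: 39.28
tool_pos: [0.5873, 0.1537, 0.1588]
eef_rot: [0.779, 0.627, -0.006, 0.001]
contact_force: [0.5, -0.0, 0.2]
opening: 0.696
```

>>> carry_out:
  linear:
    - [0,0,0.015]
    - [0,0,0.04]
    - [0,0,0.07]
    - [0,0,0.1]
    - [0,0,0.11]
    - [0.04,0.0,0.11]
    - [0.07,0,0.11]
    - [0.07,0,0.11]
  roll: [0,0,0,0,0,0,0,0]

```text
clock: 39.95
tool_pos: [0.662, 0.1522, 0.2678]
eef_rot: [0.78, 0.626, -0.004, 0.003]
contact_force: [0.9, -0.2, 0.4]
opening: 0.699
```

```bash
python3 - <<'E'
from h import *
from scipy import ndimage as nd
print(tilt(st()))
for n in ("scene","top"):
    p=snapshot(n); save(p,n+"19",(320,110,430,230) if n=="scene" else (130,130,250,230),5)
    C=cloud(p); X,Y,Z=C[...,0],C[...,1],C[...,2]; g=p["img"].max(2)
    m=(np.hypot(X-.587,Y-.149)<.035)&(Z>.165)&(Z<.2)&(g<60)
    if m.sum(): P=C[m]; print(n,"hub top",len(P),np.median(P,0).round(4))
    m=(np.hypot(X-.597,Y-.283)<.03)&(Z>.075)&(Z<.1)
    if m.sum(): P=C[m]; print(n,"plunger",len(P),np.median(P,0).round(4),np.round(cv2.minEnclosingCircle(P[:,:2].astype(np.float32))[0],4))
E
```

```text
t 39.95 pos [0.662  0.1522 0.2678] yaw(y axis) -0.2192 F [ 0.9 -0.2  0.4] M [-0.08  0.    0.01] open 0.699
[-0.17 -0.54]
scene hub top 174 [0.5884 0.1447 0.1755]
scene plunger 88 [0.5965 0.2798 0.0877] [0.5948 0.2832]
top plunger 36 [0.5933 0.2906 0.0898] [0.5955 0.2881]
```

View pics/scene19.png

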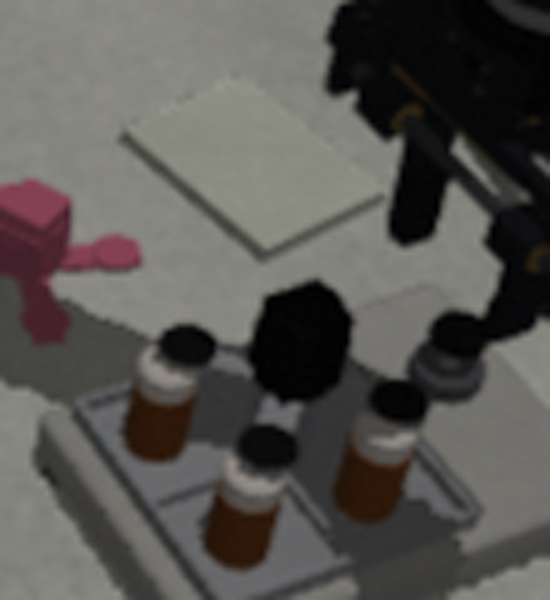

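View pics/top19.png

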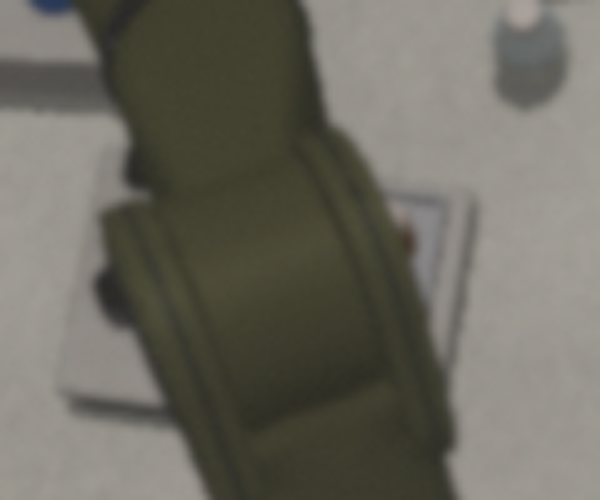

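>>> carry_out:
  linear:
    - [-0.01,0.02,0]
    - [-0.025,0.05,0]
    - [-0.04,0.08,0]
    - [-0.055,0.11,-0.01]
    - [-0.063,0.125,-0.04]
    - [-0.066,0.132,-0.075]
    - [-0.066,0.132,-0.11]
    - [-0.066,0.132,-0.13]
  roll: [0,0,0,0,0,0,0,0]
  gripper: 0

```text
clock: 40.72
tool_pos: [0.5871, 0.2855, 0.1337]
eef_rot: [0.778, 0.628, -0.01, -0.0]
contact_force: [-0.5, -1.3, -0.2]
opening: 0.118
```

>>> carry_out:
  linear:
    - [0,0,0]
    - [0,0,0]
    - [0,0,0]
  roll: [0,0,0]

```text
clock: 40.97
tool_pos: [0.5869, 0.286, 0.1348]
eef_rot: [0.778, 0.628, -0.009, -0.0]
contact_force: [0.2, 0.1, 1.6]
opening: 0.007
```

```bash
python3 - <<'E'
from h import *
print(tilt(st()))
p=snapshot("scene"); save(p,"sc20",(330,90,450,220),5)
E
```

```text
t 40.97 pos [0.5869 0.286  0.1348] yaw(y axis) -0.2128 F [0.2 0.1 1.6] M [-0.04  0.04  0.03] open 0.007
[-0.84 -0.64]
```

View pics/sc20.png

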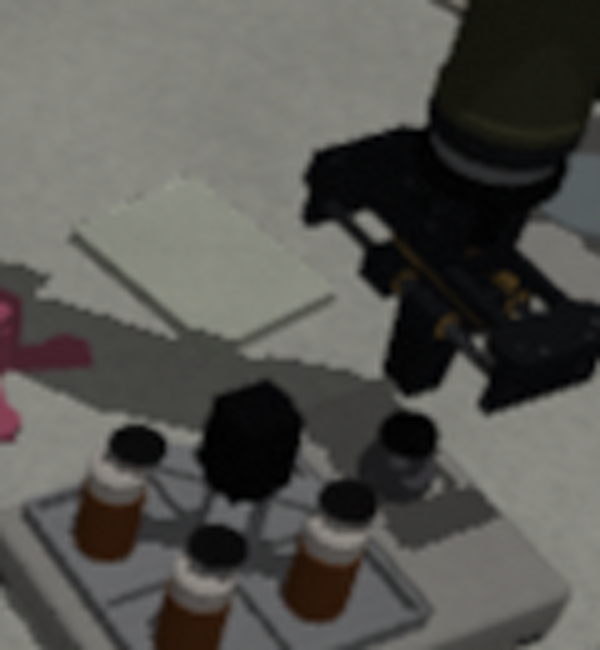

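>>> carry_out:
  linear:
    - [0.009,-0.002,-0.005]
    - [0.009,-0.002,-0.015]
    - [0.009,-0.002,-0.024]
    - [0.009,-0.002,-0.03]
    - [0.009,-0.002,-0.035]
    - [0.009,-0.002,-0.04]
    - [0.009,-0.002,-0.044]
    - [0.009,-0.002,-0.0445]
  roll: [0,0,0,0,0,0,0,0]

```text
clock: 41.68
tool_pos: [0.597, 0.2837, 0.0925]
eef_rot: [0.778, 0.628, -0.008, 0.001]
contact_force: [-3.1, -4.0, 17.8]
opening: 0.008
```

```bash
python3 - <<'E'
from h import *
print(tilt(st()))
E
```

```text
t 41.68 pos [0.597  0.2837 0.0925] yaw(y axis) -0.2138 F [-3.1 -4.  17.8] M [-0.83  0.64 -0.01] open 0.008
[-0.71 -0.65]
```

>>> carry_out:
  linear:
    - [0,0,-0.001]
    - [0,0,-0.002]
  roll: [0,0]

```text
clock: 41.85
tool_pos: [0.5971, 0.2837, 0.0924]
eef_rot: [0.779, 0.628, -0.008, 0.001]
contact_force: [-4.8, -3.9, 22.2]
opening: -0.002
```

>>> carry_out:
  linear:
    - [0,0,0.01]
    - [0,0,0.03]
    - [0,0,0.06]
    - [0,0,0.09]
    - [0,0,0.12]
    - [0,0,0.14]
    - [0,0,0.14]
  roll: [0,0,0,0,0,0,0]

```text
clock: 42.43
tool_pos: [0.599, 0.2855, 0.237]
eef_rot: [0.779, 0.628, -0.004, 0.001]
contact_force: [0.6, 0.0, 0.3]
opening: 0.006
```

>>> carry_out:
  linear:
    - [-0.01,0.01,0]
    - [-0.03,0.03,0]
    - [-0.06,0.06,0]
    - [-0.09,0.09,0]
    - [-0.12,0.12,0]
    - [-0.15,0.14,0]
    - [-0.16,0.15,0]
    - [-0.16,0.15,0]
  roll: [0,0,0,0,0,0,0,0]

```text
clock: 43.1
tool_pos: [0.4323, 0.4399, 0.2357]
eef_rot: [0.775, 0.631, -0.006, -0.001]
contact_force: [-0.8, -0.1, -0.1]
opening: 0.007
```

```bash
python3 - <<'E'
from h import *
print(tilt(st()))
for n in ("scene","top"):
    p=snapshot(n); save(p,n+"21"); save(p,n+"21z",(320,110,450,240) if n=="scene" else (130,140,240,230),5)
    C=cloud(p); X,Y,Z=C[...,0],C[...,1],C[...,2]; g=p["img"].max(2)
    m=(np.hypot(X-.587,Y-.149)<.035)&(Z>.15)&(Z<.2)
    if m.sum(): P=C[m]; print(n,"hub top",len(P),np.median(P,0).round(4))
    m=(np.hypot(X-.596,Y-.284)<.025)&(Z>.07)&(Z<.1)
    if m.sum(): P=C[m]; print(n,"plunger",len(P),np.median(P,0).round(4))
    for v in ((.5548,.199),(.6392,.1758),(.535,.1104),(.62,.093)):
        m=(np.hypot(X-v[0],Y-v[1])<.02)&(Z>.095)&(Z<.121)&(g>70)
        if m.sum()>4: P=C[m]; print(n,v,len(P),"cap z98",np.percentile(P[:,2],[50,95]).round(4))
E
```

```text
t 43.1 pos [0.4323 0.4399 0.2357] yaw(y axis) -0.2039 F [-0.8 -0.1 -0.1] M [-0.05  0.08  0.02] open 0.007
[-0.59 -0.35]
scene hub top 253 [0.5908 0.141  0.1736]
scene plunger 94 [0.5965 0.281  0.0878]
scene (0.6392, 0.1758) 80 cap z98 [0.1149 0.118 ]
scene (0.535, 0.1104) 87 cap z98 [0.1149 0.118 ]
scene (0.62, 0.093) 83 cap z98 [0.1148 0.1181]
top hub top 153 [0.5837 0.1479 0.175 ]
top plunger 75 [0.5964 0.2843 0.0878]
top (0.5548, 0.199) 37 cap z98 [0.1106 0.1187]
top (0.6392, 0.1758) 24 cap z98 [0.1174 0.12  ]
top (0.535, 0.1104) 50 cap z98 [0.1138 0.1192]
top (0.62, 0.093) 47 cap z98 [0.114  0.1194]
```

View pics/scene21z.png

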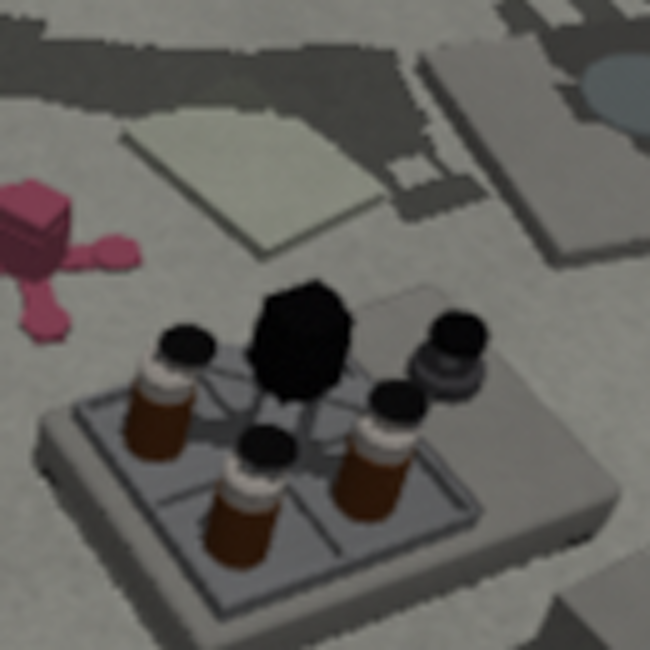

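View pics/scene21.png

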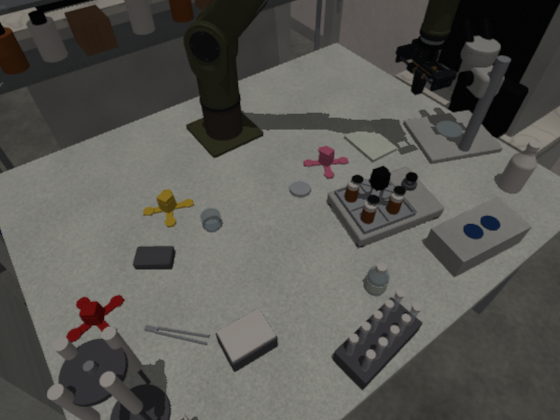

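View pics/top21z.png

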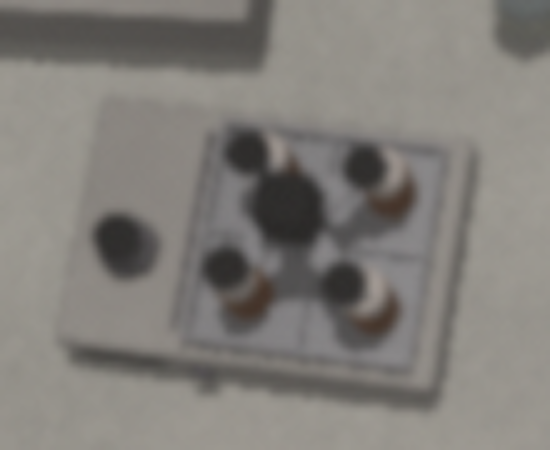

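```bash
python3 -c "
from plant import finish_job
print(finish_job())"
```

```text
the job is handed in; nothing more can be done
None
```

The job is done and handed in at about 43 s of the 210 s allowed.

- **Vials:** I pressed all four caps to a hard stop at the home height, with 15–33 N. Each vial then went upright into its own tray pocket. The last pictures show all four standing, with cap tops about 115 mm above the bench, which is fully home. One vial is hidden from the "scene" camera by the hub, so it was checked only from the "top" camera.
- **Hold-down:** I turned it into line with the key on the way to the post. It dropped over the key without turning under pressure and came to rest at the shoulder height. The final hub top measured 174–175 mm, and 175 mm is expected.
- **Plunger:** I pressed it at 18–22 N until it stopped at the height of its lower stop, then released it. It came back up, with its top measured at 88 mm against 87 mm nominal.
- **Other things on the bench:** In the last pictures they look unmoved, and the arm was clear of everything.
- **Disagreements:** The two cameras differed by about 4 mm in y, so I averaged them and confirmed positions by contact. The tool also built up a small tilt during the moves, about 2.7° at worst. I took that out before handling the hold-down. I saw no knock to the hold-down and no slackening of the grip.

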